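# Stack board carriers crosswise on the lift table and set its valve to float

## Task

Move the white jar with the orange band from the lift table's deck to the middle of the round yellow mat, standing upright, then stack all the grey circuit-board carriers on the deck crosswise like a log cabin, two to a layer: the first two lengthwise on the two white stripes, the next two across them over the two blue-outlined stripes, the third layer over the white stripes again (an odd last carrier lies alone over either stripe of its layer). Only once the whole tower stands, push the red-knobbed hydraulic lever away past its stiff detent as far as it goes into the float notch (orange mark) and leave it there, with the tower and the jar in place and without disturbing the bottle, screwdriver, brush or bin.

Things in the scene. Friction and masses are not known exactly. Their poses are not given: they have to be found in the camera images.
- deck_mid (a point): Centre of the top of the lift table's square deck (190 x 190 mm, 60 mm above the work surface, fixed). z up. White stripes (140 x 28 mm) run along its x, centred at y = +45 and -45 mm; blue-outlined stripes with blue end marks run along its y, centred at x = +45 and -45 mm. Layers are 24 mm high: carrier centres lie 12, 36 and 60 mm above this point.
- c0_mid (a point): Centre of a grey circuit-board carrier with a green strip on top, a bar 140 mm long (its x axis) x 30 mm wide (y) x 24 mm high (z), about 0.15 kg; this point is half-way up. It starts flat on a black tray (6 mm thick), about 32 mm of free space between neighbours. All carriers are alike; 4 to 6 of the 6 are present, an absent one reads None.
- c1_mid (a point): Centre of a grey circuit-board carrier with a green strip on top, a bar 140 mm long (its x axis) x 30 mm wide (y) x 24 mm high (z), about 0.15 kg; this point is half-way up. It starts flat on a black tray (6 mm thick), about 32 mm of free space between neighbours. All carriers are alike; 4 to 6 of the 6 are present, an absent one reads None.
- c2_mid (a point): Centre of a grey circuit-board carrier with a green strip on top, a bar 140 mm long (its x axis) x 30 mm wide (y) x 24 mm high (z), about 0.15 kg; this point is half-way up. It starts flat on a black tray (6 mm thick), about 32 mm of free space between neighbours. All carriers are alike; 4 to 6 of the 6 are present, an absent one reads None.
- c3_mid (a point): Centre of a grey circuit-board carrier with a green strip on top, a bar 140 mm long (its x axis) x 30 mm wide (y) x 24 mm high (z), about 0.15 kg; this point is half-way up. It starts flat on a black tray (6 mm thick), about 32 mm of free space between neighbours. All carriers are alike; 4 to 6 of the 6 are present, an absent one reads None.
- c4_mid (a point): Centre of a grey circuit-board carrier with a green strip on top, a bar 140 mm long (its x axis) x 30 mm wide (y) x 24 mm high (z), about 0.15 kg; this point is half-way up. It starts flat on a black tray (6 mm thick), about 32 mm of free space between neighbours. All carriers are alike; 4 to 6 of the 6 are present, an absent one reads None.
- c5_mid (a point): Centre of a grey circuit-board carrier with a green strip on top, a bar 140 mm long (its x axis) x 30 mm wide (y) x 24 mm high (z), about 0.15 kg; this point is half-way up. It starts flat on a black tray (6 mm thick), about 32 mm of free space between neighbours. All carriers are alike; 4 to 6 of the 6 are present, an absent one reads None.
- jar_mid (a point): Centre (25 mm above its base) of a closed white jar with an orange band, 54 mm across, 50 mm high, about 0.15 kg, starting on the deck.
- mat_mid (a point): Centre of the top of the round yellow mat, 130 mm across, 3 mm thick, fixed on the work surface.
- lever_pivot (a point): Pivot of the hydraulic lever, 75 mm above the work surface on a grey valve block (100 x 76 mm, 60 mm high, with two steel side plates to 110 mm), fixed during the job. Its x axis is the level direction in which the lever is pushed (away, towards float), its y axis is the pivot's axis, z up.
- lever_knob (a point): Centre of the lever's red ball knob, 32 mm across, on a 12 mm steel rod 120 mm from the pivot.
- lever (a joint): Lever angle, 0 to 0.85 rad; its lean from upright towards plus x of the pivot frame is value - 0.42. Starts at 0 to 0.15 (green mark), moves easily and stays put at first; from 0.38 a detent spring resists (about 10 N at the knob) and throws it back to 0.4 or less if let go before the hump at 0.62; past that it snaps into the float notch at 0.82 to 0.85 (orange mark, end stop) and stays.
- rinse_mid (a point): A point on the blue rinse bottle, a bystander to be left where it is.
- driver_grip (a point): A point on the screwdriver, a bystander to be left where it is.
- brush_grip (a point): A point on the brush, a bystander to be left where it is.
- bin_in (a point): A point on the blue parts bin, a bystander to be left where it is.
Things that resemble listed ones, but are neither listed nor needed, are in the scene too. What is shaped like the part that bears c1_mid but purple is not meant.

How it is judged (in metres and radians):
On the way, in this order (a step that is already met when the one before it is completed fails the run):
1. all carriers present stand in the crosswise tower on the deck, the lever not yet in float (((x of c0_mid in the frame of deck_mid between -0.015 and 0.015 m and angle between the x axis of c0_mid and the x axis of deck_mid, either way round below 0.15 rad and (y of c0_mid in the frame of deck_mid between -0.058 and -0.032 m or y of c0_mid in the frame of deck_mid between 0.032 and 0.058 m) and (z of c0_mid in the frame of deck_mid between 0.004 and 0.02 m or z of c0_mid in the frame of deck_mid between 0.052 and 0.068 m)) or (y of c0_mid in the frame of deck_mid between -0.015 and 0.015 m and angle between the x axis of c0_mid and the y axis of deck_mid, either way round below 0.15 rad and (x of c0_mid in the frame of deck_mid between -0.058 and -0.032 m or x of c0_mid in the frame of deck_mid between 0.032 and 0.058 m) and z of c0_mid in the frame of deck_mid between 0.028 and 0.044 m)) and ((x of c1_mid in the frame of deck_mid between -0.015 and 0.015 m and angle between the x axis of c1_mid and the x axis of deck_mid, either way round below 0.15 rad and (y of c1_mid in the frame of deck_mid between -0.058 and -0.032 m or y of c1_mid in the frame of deck_mid between 0.032 and 0.058 m) and (z of c1_mid in the frame of deck_mid between 0.004 and 0.02 m or z of c1_mid in the frame of deck_mid between 0.052 and 0.068 m)) or (y of c1_mid in the frame of deck_mid between -0.015 and 0.015 m and angle between the x axis of c1_mid and the y axis of deck_mid, either way round below 0.15 rad and (x of c1_mid in the frame of deck_mid between -0.058 and -0.032 m or x of c1_mid in the frame of deck_mid between 0.032 and 0.058 m) and z of c1_mid in the frame of deck_mid between 0.028 and 0.044 m)) and ((x of c2_mid in the frame of deck_mid between -0.015 and 0.015 m and angle between the x axis of c2_mid and the x axis of deck_mid, either way round below 0.15 rad and (y of c2_mid in the frame of deck_mid between -0.058 and -0.032 m or y of c2_mid in the frame of deck_mid between 0.032 and 0.058 m) and (z of c2_mid in the frame of deck_mid between 0.004 and 0.02 m or z of c2_mid in the frame of deck_mid between 0.052 and 0.068 m)) or (y of c2_mid in the frame of deck_mid between -0.015 and 0.015 m and angle between the x axis of c2_mid and the y axis of deck_mid, either way round below 0.15 rad and (x of c2_mid in the frame of deck_mid between -0.058 and -0.032 m or x of c2_mid in the frame of deck_mid between 0.032 and 0.058 m) and z of c2_mid in the frame of deck_mid between 0.028 and 0.044 m)) and ((x of c3_mid in the frame of deck_mid between -0.015 and 0.015 m and angle between the x axis of c3_mid and the x axis of deck_mid, either way round below 0.15 rad and (y of c3_mid in the frame of deck_mid between -0.058 and -0.032 m or y of c3_mid in the frame of deck_mid between 0.032 and 0.058 m) and (z of c3_mid in the frame of deck_mid between 0.004 and 0.02 m or z of c3_mid in the frame of deck_mid between 0.052 and 0.068 m)) or (y of c3_mid in the frame of deck_mid between -0.015 and 0.015 m and angle between the x axis of c3_mid and the y axis of deck_mid, either way round below 0.15 rad and (x of c3_mid in the frame of deck_mid between -0.058 and -0.032 m or x of c3_mid in the frame of deck_mid between 0.032 and 0.058 m) and z of c3_mid in the frame of deck_mid between 0.028 and 0.044 m)) and ((x of c4_mid in the frame of deck_mid between -0.015 and 0.015 m and angle between the x axis of c4_mid and the x axis of deck_mid, either way round below 0.15 rad and (y of c4_mid in the frame of deck_mid between -0.058 and -0.032 m or y of c4_mid in the frame of deck_mid between 0.032 and 0.058 m) and (z of c4_mid in the frame of deck_mid between 0.004 and 0.02 m or z of c4_mid in the frame of deck_mid between 0.052 and 0.068 m)) or (y of c4_mid in the frame of deck_mid between -0.015 and 0.015 m and angle between the x axis of c4_mid and the y axis of deck_mid, either way round below 0.15 rad and (x of c4_mid in the frame of deck_mid between -0.058 and -0.032 m or x of c4_mid in the frame of deck_mid between 0.032 and 0.058 m) and z of c4_mid in the frame of deck_mid between 0.028 and 0.044 m)) and ((x of c5_mid in the frame of deck_mid between -0.015 and 0.015 m and angle between the x axis of c5_mid and the x axis of deck_mid, either way round below 0.15 rad and (y of c5_mid in the frame of deck_mid between -0.058 and -0.032 m or y of c5_mid in the frame of deck_mid between 0.032 and 0.058 m) and (z of c5_mid in the frame of deck_mid between 0.004 and 0.02 m or z of c5_mid in the frame of deck_mid between 0.052 and 0.068 m)) or (y of c5_mid in the frame of deck_mid between -0.015 and 0.015 m and angle between the x axis of c5_mid and the y axis of deck_mid, either way round below 0.15 rad and (x of c5_mid in the frame of deck_mid between -0.058 and -0.032 m or x of c5_mid in the frame of deck_mid between 0.032 and 0.058 m) and z of c5_mid in the frame of deck_mid between 0.028 and 0.044 m)) and value of joint lever below 0.6 rad), for 0.5 s.
2. the lever is in the float notch (value of joint lever between 0.77 and 0.93 rad and velocity of joint lever between -0.1 and 0.1 rad/s), for 0.3 s.
At the end, for the whole second after the job is handed in: Every carrier present lies flat in its layer within 15 mm along, 13 mm across, 8 mm in height and 0.15 rad of a stripe (layers 1 and 3 white, layer 2 blue); the lever rests within 0.08 rad of 0.85; the jar stands upright within 35 mm of the mat's centre (all of step 2 and ((x of c0_mid in the frame of deck_mid between -0.015 and 0.015 m and angle between the x axis of c0_mid and the x axis of deck_mid, either way round below 0.15 rad and (y of c0_mid in the frame of deck_mid between -0.058 and -0.032 m or y of c0_mid in the frame of deck_mid between 0.032 and 0.058 m) and (z of c0_mid in the frame of deck_mid between 0.004 and 0.02 m or z of c0_mid in the frame of deck_mid between 0.052 and 0.068 m)) or (y of c0_mid in the frame of deck_mid between -0.015 and 0.015 m and angle between the x axis of c0_mid and the y axis of deck_mid, either way round below 0.15 rad and (x of c0_mid in the frame of deck_mid between -0.058 and -0.032 m or x of c0_mid in the frame of deck_mid between 0.032 and 0.058 m) and z of c0_mid in the frame of deck_mid between 0.028 and 0.044 m)) and ((x of c1_mid in the frame of deck_mid between -0.015 and 0.015 m and angle between the x axis of c1_mid and the x axis of deck_mid, either way round below 0.15 rad and (y of c1_mid in the frame of deck_mid between -0.058 and -0.032 m or y of c1_mid in the frame of deck_mid between 0.032 and 0.058 m) and (z of c1_mid in the frame of deck_mid between 0.004 and 0.02 m or z of c1_mid in the frame of deck_mid between 0.052 and 0.068 m)) or (y of c1_mid in the frame of deck_mid between -0.015 and 0.015 m and angle between the x axis of c1_mid and the y axis of deck_mid, either way round below 0.15 rad and (x of c1_mid in the frame of deck_mid between -0.058 and -0.032 m or x of c1_mid in the frame of deck_mid between 0.032 and 0.058 m) and z of c1_mid in the frame of deck_mid between 0.028 and 0.044 m)) and ((x of c2_mid in the frame of deck_mid between -0.015 and 0.015 m and angle between the x axis of c2_mid and the x axis of deck_mid, either way round below 0.15 rad and (y of c2_mid in the frame of deck_mid between -0.058 and -0.032 m or y of c2_mid in the frame of deck_mid between 0.032 and 0.058 m) and (z of c2_mid in the frame of deck_mid between 0.004 and 0.02 m or z of c2_mid in the frame of deck_mid between 0.052 and 0.068 m)) or (y of c2_mid in the frame of deck_mid between -0.015 and 0.015 m and angle between the x axis of c2_mid and the y axis of deck_mid, either way round below 0.15 rad and (x of c2_mid in the frame of deck_mid between -0.058 and -0.032 m or x of c2_mid in the frame of deck_mid between 0.032 and 0.058 m) and z of c2_mid in the frame of deck_mid between 0.028 and 0.044 m)) and ((x of c3_mid in the frame of deck_mid between -0.015 and 0.015 m and angle between the x axis of c3_mid and the x axis of deck_mid, either way round below 0.15 rad and (y of c3_mid in the frame of deck_mid between -0.058 and -0.032 m or y of c3_mid in the frame of deck_mid between 0.032 and 0.058 m) and (z of c3_mid in the frame of deck_mid between 0.004 and 0.02 m or z of c3_mid in the frame of deck_mid between 0.052 and 0.068 m)) or (y of c3_mid in the frame of deck_mid between -0.015 and 0.015 m and angle between the x axis of c3_mid and the y axis of deck_mid, either way round below 0.15 rad and (x of c3_mid in the frame of deck_mid between -0.058 and -0.032 m or x of c3_mid in the frame of deck_mid between 0.032 and 0.058 m) and z of c3_mid in the frame of deck_mid between 0.028 and 0.044 m)) and ((x of c4_mid in the frame of deck_mid between -0.015 and 0.015 m and angle between the x axis of c4_mid and the x axis of deck_mid, either way round below 0.15 rad and (y of c4_mid in the frame of deck_mid between -0.058 and -0.032 m or y of c4_mid in the frame of deck_mid between 0.032 and 0.058 m) and (z of c4_mid in the frame of deck_mid between 0.004 and 0.02 m or z of c4_mid in the frame of deck_mid between 0.052 and 0.068 m)) or (y of c4_mid in the frame of deck_mid between -0.015 and 0.015 m and angle between the x axis of c4_mid and the y axis of deck_mid, either way round below 0.15 rad and (x of c4_mid in the frame of deck_mid between -0.058 and -0.032 m or x of c4_mid in the frame of deck_mid between 0.032 and 0.058 m) and z of c4_mid in the frame of deck_mid between 0.028 and 0.044 m)) and ((x of c5_mid in the frame of deck_mid between -0.015 and 0.015 m and angle between the x axis of c5_mid and the x axis of deck_mid, either way round below 0.15 rad and (y of c5_mid in the frame of deck_mid between -0.058 and -0.032 m or y of c5_mid in the frame of deck_mid between 0.032 and 0.058 m) and (z of c5_mid in the frame of deck_mid between 0.004 and 0.02 m or z of c5_mid in the frame of deck_mid between 0.052 and 0.068 m)) or (y of c5_mid in the frame of deck_mid between -0.015 and 0.015 m and angle between the x axis of c5_mid and the y axis of deck_mid, either way round below 0.15 rad and (x of c5_mid in the frame of deck_mid between -0.058 and -0.032 m or x of c5_mid in the frame of deck_mid between 0.032 and 0.058 m) and z of c5_mid in the frame of deck_mid between 0.028 and 0.044 m)) and horizontal distance between jar_mid and mat_mid below 0.035 m and angle between jar_mid's own z axis and vertical below 0.15 rad and height (world z) of jar_mid below 0.036 m); the robot touches nothing.
It fails at once if the blue rinse bottle is moved by more than 30 mm (distance of rinse_mid from where it was at the start of the episode above 0.03 m).
It fails at once if the screwdriver is moved by more than 30 mm (distance of driver_grip from where it was at the start of the episode above 0.03 m).
It fails at once if the brush is moved by more than 30 mm (distance of brush_grip from where it was at the start of the episode above 0.03 m).
It fails at once if the blue parts bin is moved by more than 30 mm (distance of bin_in from where it was at the start of the episode above 0.03 m).
Of c0, c1, c2, c3, c4, c5 only 4 to 6 are there at a start; the rules pass over those that are not, and their reading is None.
At some moment in a run one of jar may be knocked a few centimetres aside while the robot is not near it.
Once in a run the grip may slacken for a moment while it holds something.
It also fails if it takes over 210 s, if anything falls off the work surface, if the arm or the gripper's body presses on something with over 40 N, if the wrist force passes 120 N, or if a joint passes its speed limit or range.

## Robot

A 6-joint arm with a two-finger parallel gripper is mounted at the origin on the work surface. World frame = base frame: x ahead of the robot, y to its left, z up, the work surface at z = 0. Lengths are in mm, angles in rad, forces in N, time in s.
With the tool pointing down it reaches from about 275 to 875 mm from the base axis. Payload 12.5 kg.
Tool frame: the origin (TCP) lies midway between the tips of the shut fingers; the grasp point (between the pads) lies 19 mm behind it (arm.grip_point_offset is the distance from the TCP to the grasp point, in mm); z points along the fingers, y is the direction in which the jaws open and shut (so a half turn about z gives the same grasp; the last joint's range is limited). The gripper opens to 85 mm and grips with 20 to 120 N. Pads are 22 mm wide; open, the fingers measure 114 mm over their backs; the gripper's body (76 mm by 85 mm) begins 54 mm behind the grasp point. The pads swing forward as they close: fully open they stand 13 mm farther back than shut.
Start: joints at [1.198, 0.351, 1.652, -0, 1.139, -0.085], TCP at [156.082, 527.373, 231.29] pointing down, gripper open.
Joint ranges: [-2.75, 2.75], [-0.79, 2.1], [0.01, 2.65], [-1.57, 4.71], [0.07, 3.14], [-2.87, 2.87]. Speed limits (rad/s): [2.22, 2.22, 2.79, 3.14, 3.14, 3.14].

## Interface

Orientations are given as a 3x3 rotation matrix whose columns are the frame's x, y, z axes.
In Python, from plant import arm, optics, close_job, spotter gives the robot as it stands.
- The arm moves only by the tool play_rows, never from a script. Its argument "steps" is a list of rows, each a list of 7 numbers: the shift along the tool's x, y, z in m, then the turn, a rotation vector about the tool's x, y, z in degrees, then the closure, from 0 (fully open) to 1 (shut). In form: [[tx, ty, tz, wx, wy, wz, hand], ...]. A call has 1 to 10 rows; each row shifts and turns the pose as measured when the row begins, along the tool's axes as they then stand; what a row does not reach is not made up. A row lasts 1/12 s, in which the tool goes at most 41.7 mm and 7.16 degrees, less where a joint would pass 70% of its speed; a pose out of reach is approached as far as the arm can. A call with a gripper value outside its range is refused whole. The fingers move at their own pace and stop on an object; the grip force is fixed at half the most. Time passes only in rows, so rows that do not move let the fingers close. It gives the time, the measured TCP pose, the force and the opening at its end, in the units of the state.
- arm.read_state(): the state, without advancing time (a new reading comes with each control period).
- optics.get_image(name): name is "scene" or "top" or "wrist"; returns a dict with "image" (400x640x3 uint8, red, green, blue), "camera_matrix" (3x3 intrinsics, pixels), "rvec" (rotation vector, rad) and "tvec" (3), from world to camera coordinates, as OpenCV has them. Camera axes: x right, y down, z forward; pixel columns grow to the right and rows downward; lengths in mm; the calibration is good to about 2 mm. A picture is of the moment at which its call begins. There is no depth.
- close_job(): hands the job in, once; it reports no verdict.
Trained networks look in a picture, given as the dict that the camera call returned (one of the last four; its "shot" number tells which), for a name from the list of things; names that differ only in an ending like _2 or _b are one class to them, and where a whole thing is asked for, a point or a joint stands for the part that bears it (a point fixed in the world has none). Each returns a list of dicts, best first, with "p" (0 to 1); they miss things now and then, are a little off and sometimes report something else, mostly with a low value. They report only what shows in the picture. A call takes as long as a camera call. They do not tell look-alikes from the thing itself.
- spotter.look_for(picture, query): "position" ([x, y, z] in mm, in world coordinates, good to about 4 mm: the middle of the surface that is visible of it).
- spotter.masks_of(picture, query): "mask" (400x640 bool, what is visible of it).
- spotter.spot_point(picture, query): "position" ([x, y, z] in mm, in world coordinates, good to about 4 mm: a listed point, or the origin of a listed thing).
The state is a dict: "time_s": time; "q": joint angles; "joint_vel": joint speeds; "joint_torque": joint torques, N m; "tool_pos": TCP position; "orientation": TCP orientation; "wrist_force": force on the tool from outside, world axes, zero at the start; "ft_torque": the same for the moment, N m; "grip_width": finger opening in mm.
Only numpy, scipy, OpenCV 4.12 (cv2) and the standard library are available. Lean on these libraries where they do the work, as an engineer would, in place of code of your own. Each camera call takes 0.05 s, during which the arm holds its last target.

## Working session

There is one attempt and no reset: what is moved stays moved. The work goes in short steps, Python scripts to look and compute and a tool call to move; the robot and the scene stay as the last step left them, time stands still between calls to the robot, and variables do not carry over. Pictures are saved under pics/ and viewed, and the job is handed in when it is done.

Besides the shell and the picture viewer there is one more tool, called after "Request:" as name([rows], argument=value, ...), one row to a line, values as JSON. play_rows: Moves the arm, as the interface text tells. Its arguments: {"type":"object","properties":{"steps":{"type":"array","items":{"type":"array","items":{"type":"number"}}}},"required":["steps"]}

```bash
ls; mkdir -p pics; cat > h.py <<'E'
import numpy as np, cv2
from plant import arm, optics, close_job, spotter
def snap(n,f):
    p=optics.get_image(n); cv2.imwrite('pics/'+f,cv2.cvtColor(p['image'],cv2.COLOR_RGB2BGR)); return p
def proj(p,X):
    return cv2.projectPoints(np.array(X,float).reshape(-1,3),np.array(p['rvec'],float),np.array(p['tvec'],float),np.array(p['camera_matrix'],float),None)[0].reshape(-1,2)
def unproj(p,uv,z):
    R=cv2.Rodrigues(np.array(p['rvec'],float))[0];t=np.array(p['tvec'],float).reshape(3);K=np.array(p['camera_matrix'],float)
    C=-R.T@t
    out=[]
    for u,v in np.array(uv,float).reshape(-1,2):
        d=R.T@np.linalg.solve(K,[u,v,1]);s=(z-C[2])/d[2];out.append(C+s*d)
    return np.array(out)
E
python3 - <<'E'
from h import *
for n in ['scene','top','wrist']:
    p=snap(n,n+'0.png')
    R=cv2.Rodrigues(np.array(p['rvec'],float))[0];print(n,(-R.T@np.array(p['tvec']).reshape(3)).round())
    if n=='wrist':continue
    for q in ['deck_mid','c0_mid','jar_mid','mat_mid','lever_pivot','lever_knob','rinse_mid','driver_grip','brush_grip','bin_in']:
        try:print(n,q,[(round(d['p'],2),np.round(d['position']).tolist(), proj(p,d['position']).round().tolist()[0]) for d in spotter.spot_point(p,q)])
        except Exception as e:print(q,e)
print(arm.read_state())
E
```

```text
pics
scene [1441.  950. 1137.]
scene deck_mid [(0.81, [540.0, -2.0, 62.0], [289.0, 199.0]), (0.71, [558.0, 3.0, 86.0], [286.0, 197.0])]
scene c0_mid [(0.95, [565.0, 234.0, 20.0], [335.0, 241.0]), (0.57, [792.0, -161.0, 58.0], [206.0, 216.0])]
scene jar_mid [(0.5, [556.0, 5.0, 84.0], [287.0, 197.0])]
scene mat_mid [(0.55, [419.0, -334.0, -0.0], [253.0, 164.0])]
scene lever_pivot [(0.86, [416.0, 326.0, 78.0], [385.0, 217.0])]
scene lever_knob [(0.71, [372.0, 335.0, 184.0], [397.0, 187.0])]
scene rinse_mid [(0.91, [790.0, -162.0, 59.0], [206.0, 215.0]), (0.37, [559.0, 2.0, 83.0], [286.0, 197.0])]
scene driver_grip [(0.74, [420.0, 160.0, 12.0], [345.0, 212.0])]
scene brush_grip [(0.68, [419.0, -163.0, 13.0], [282.0, 177.0])]
scene bin_in [(0.67, [789.0, 132.0, 8.0], [266.0, 267.0]), (0.59, [420.0, 160.0, 12.0], [345.0, 212.0])]
top [ 427.   61. 1401.]
top deck_mid [(0.97, [541.0, -4.0, 62.0], [339.0, 202.0])]
top c0_mid [(0.75, [566.0, 228.0, 15.0], [262.0, 197.0])]
top jar_mid [(0.58, [558.0, 5.0, 87.0], [336.0, 195.0])]
top mat_mid [(0.87, [419.0, -333.0, 6.0], [447.0, 240.0])]
top lev
[... 597 characters left out ...]
, -8.45841848e-02]), 'joint_vel': array([ 3.60290965e-04, -1.23300358e-03,  5.96759709e-04,  1.10490973e-03,
       -4.23678605e-05, -7.50475798e-05]), 'joint_torque': array([ 3.28199258e-04, -5.06040072e+01, -2.91639161e+01, -3.53700258e-06,
        6.97349842e-04, -2.44182513e-05]), 'tool_pos': array([156.08676066, 527.38260246, 231.27913047]), 'orientation': array([[-9.58867259e-01,  2.83854858e-01,  7.42472329e-06],
       [ 2.83854858e-01,  9.58867259e-01,  1.37545677e-05],
       [-3.21502321e-06,  1.52963484e-05, -1.00000000e+00]]), 'wrist_force': array([ 0.47438926, -0.59727104,  0.08165607]), 'ft_torque': array([-0.01328981, -0.03550084, -0.0024098 ]), 'grip_width': 85.018501480483}
```

```bash
cd pics; python3 -c "
import cv2
a=cv2.imread('top0.png');cv2.imwrite('t0z.png',cv2.resize(a[60:330,150:510],None,fx=2.2,fy=2.2,interpolation=2))
a=cv2.imread('scene0.png');cv2.imwrite('s0z.png',cv2.resize(a[100:370,130:490],None,fx=2.2,fy=2.2,interpolation=2))"
```

```text
(no output)
```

View pics/t0z.png

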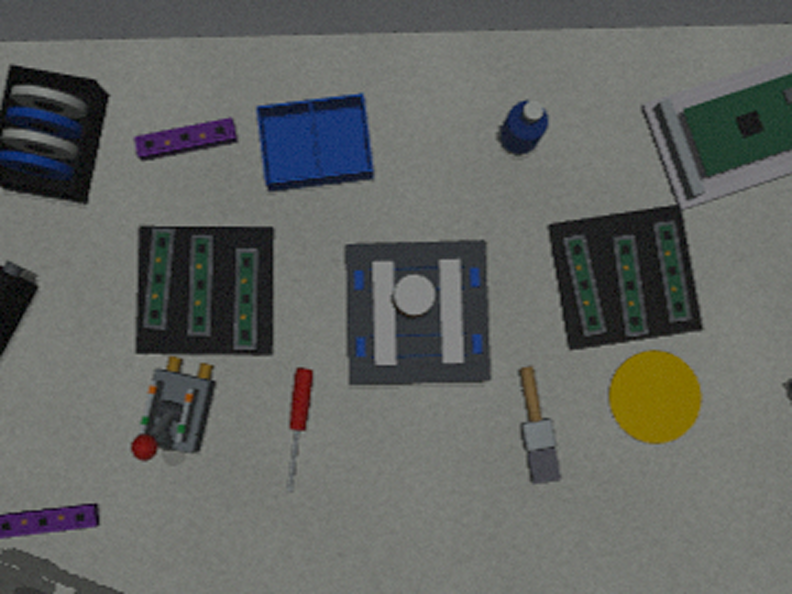

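View pics/s0z.png

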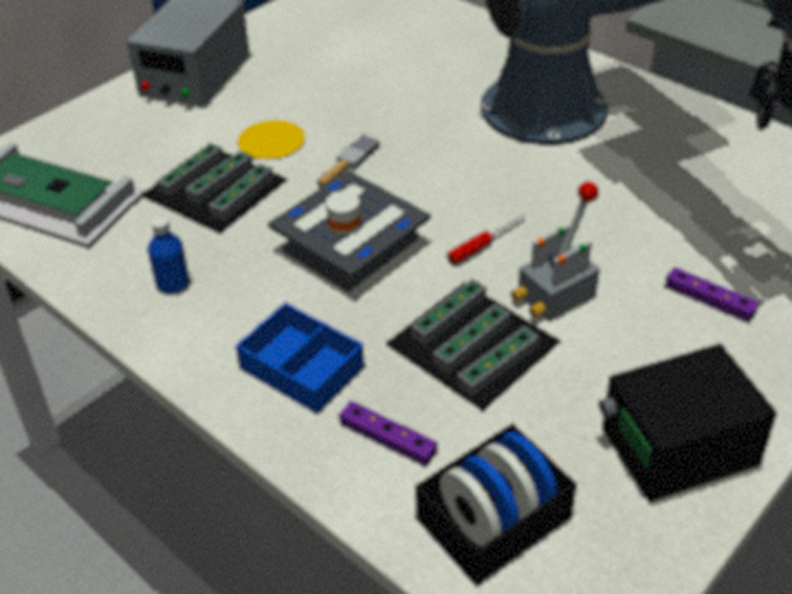

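```bash
cat > meas.py <<'E'
from h import *
def carriers(p,zt,lo=40):
    hsv=cv2.cvtColor(p['image'],cv2.COLOR_RGB2HSV)
    m=((hsv[...,0]>45)&(hsv[...,0]<95)&(hsv[...,1]>60)&(hsv[...,2]>25)).astype(np.uint8)
    m=cv2.morphologyEx(m,cv2.MORPH_CLOSE,np.ones((5,5)))
    n,l,s,c=cv2.connectedComponentsWithStats(m)
    out=[]
    for i in range(1,n):
        if s[i,4]<lo: continue
        ys,xs=np.nonzero(l==i)
        P=unproj(p,np.c_[xs,ys],zt)[:,:2]
        (cx,cy),(w,h),a=cv2.minAreaRect(P.astype(np.float32))
        mu=P.mean(0);ev,V=np.linalg.eigh(np.cov((P-mu).T));d=V[:,1]
        if d[0]<0:d=-d
        out.append((round(cx,1),round(cy,1),round(max(w,h),1),round(min(w,h),1),round(float(np.degrees(np.arctan2(d[1],d[0]))),1),[round(float(x)) for x in c[i]]))
    return out
E
python3 - <<'E'
from meas import *
p=optics.get_image('top')
for o in carriers(p,30):print(o)
E
```

```text
(805.4, -505.8, 223.9, 100.1, -73.5, [499, 114])
(600.3, -359.3, 147.7, 41.5, 8.3, [456, 182])
(599.2, 350.8, 127.4, 41.8, -6.4, [221, 186])
(639.9, 610.4, 85.1, 9.4, 61.5, [136, 175])
(589.4, 290.3, 127.9, 36.3, -2.0, [241, 189])
(576.8, -239.1, 127.9, 38.9, 10.7, [416, 190])
(574.0, -296.2, 126.8, 52.0, 6.1, [436, 189])
(574.6, 223.8, 137.0, 41.3, -2.2, [262, 194])
(89.6, 10.4, 76.8, 32.9, -84.9, [336, 355])
(8.8, 25.9, 53.8, 20.4, -7.6, [334, 385])
```

Request:
play_rows([
  [0, 0, -0.033, 0, 0, -5.5, 0],
  [0, 0, -0.033, 0, 0, -5.5, 0],
  [0, 0, -0.033, 0, 0, -5.5, 0],
  [-0.035, -0.017, 0, 0, 0, 0, 0],
  [-0.035, -0.017, 0, 0, 0, 0, 0],
  [-0.035, -0.017, 0, 0, 0, 0, 0],
  [-0.035, -0.017, 0, 0, 0, 0, 0],
  [-0.035, -0.017, 0, 0, 0, 0, 0],
  [-0.035, -0.017, 0, 0, 0, 0, 0],
  [-0.035, -0.017, 0, 0, 0, 0, 0],
])

```text
time_s: 2.03
tool_pos: [406.7, 410.1, 336.3]
orientation: [[-1.0, -0.027, 0.001], [-0.027, 1.0, 0.001], [-0.001, 0.001, -1.0]]
wrist_force: [0.4, 1.1, -0.2]
grip_width: 85.1
```

Request:
play_rows([
  [-0.035, -0.017, 0, 0, 0, 0, 0],
  [-0.035, -0.017, 0, 0, 0, 0, 0],
  [-0.035, -0.017, 0, 0, 0, 0, 0],
  [-0.035, -0.017, 0, 0, 0, 0, 0],
  [-0.035, -0.017, 0, 0, 0, 0, 0],
  [-0.035, -0.017, 0, 0, 0, 0, 0],
  [-0.035, -0.017, 0, 0, 0, 0, 0],
  [0, 0, 0, 0, 0, 0, 0],
])

```text
time_s: 2.7
tool_pos: [671.0, 284.6, 334.5]
orientation: [[-1.0, -0.021, 0.001], [-0.021, 1.0, 0.0], [-0.001, 0.0, -1.0]]
wrist_force: [-1.6, 0.4, -1.6]
grip_width: 85.4
```

```bash
python3 - <<'E'
from meas import *
p=snap('wrist','w1.png')
for o in carriers(p,30):print(o)
E
```

```text
(566.1, 230.4, 127.3, 17.9, -2.2, [271, 70])
(587.0, 292.4, 127.4, 17.6, -2.4, [323, 90])
(597.3, 349.7, 127.6, 18.0, -5.7, [369, 100])
(636.9, 628.5, 107.1, 17.7, 65.6, [587, 139])
```

View pics/w1.png

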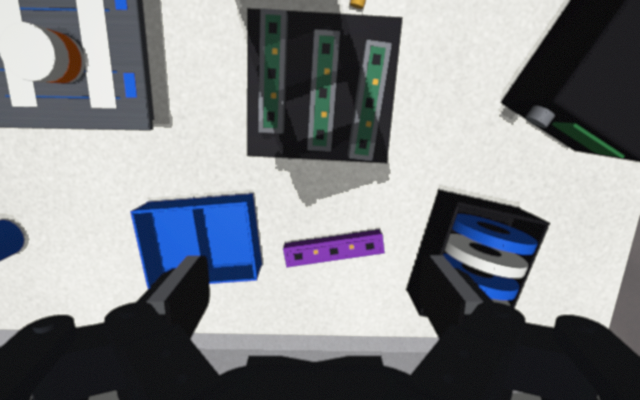

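Request:
play_rows([
  [0.005, -0.035, 0, 0, 0, -0.15, 0],
  [0.005, -0.035, 0, 0, 0, -0.15, 0],
  [0.005, -0.035, 0, 0, 0, -0.15, 0],
  [0.005, -0.035, 0, 0, 0, -0.15, 0],
  [0.005, -0.035, 0, 0, 0, -0.15, 0],
  [0.005, -0.035, 0, 0, 0, -0.15, 0],
  [0.005, -0.035, 0, 0, 0, -0.15, 0],
  [0.005, -0.035, 0, 0, 0, -0.15, 0],
  [0, 0, 0, 0, 0, 0, 0],
])

```text
time_s: 3.5
tool_pos: [631.6, 0.8, 332.8]
orientation: [[-0.999, -0.054, -0.002], [-0.054, 0.999, 0.002], [0.002, 0.002, -1.0]]
wrist_force: [-0.1, -0.3, 0.9]
grip_width: 85.4
```

```bash
python3 - <<'E'
from meas import *
p=snap('wrist','w2.png')
for o in carriers(p,30):print(o)
for q in ['deck_mid','jar_mid']:
    print([(d['p'],np.round(d['position'],1)) for d in spotter.spot_point(p,q)])
hsv=cv2.cvtColor(p['image'],cv2.COLOR_RGB2HSV)
m=((hsv[...,0]>105)&(hsv[...,0]<125)&(hsv[...,1]>170)&(hsv[...,2]>100)).astype(np.uint8)
n,l,s,c=cv2.connectedComponentsWithStats(m)
for i in range(1,n):
    if s[i,4]>30: print(s[i].tolist(),c[i].round(1),unproj(p,c[i],60).round(1))
E
```

```text
(571.6, -299.4, 128.0, 18.2, 5.0, [70, 98])
(573.9, -236.2, 127.9, 18.0, 9.9, [122, 102])
(590.0, -358.6, 127.8, 20.0, 6.9, [23, 110])
(566.2, 230.5, 127.9, 18.0, -2.2, [503, 117])
(587.3, 292.4, 128.0, 18.2, -2.5, [549, 138])
(597.6, 349.8, 127.9, 18.2, -5.8, [592, 148])
(787.7, -403.2, 92.3, 36.6, -0.5, [9, 264])
[(0.77, array([542.1,  -2.3,  58.7]))]
[(0.8, array([558.9,   0.8,  86.4]))]
[240, 24, 11, 26, 276] [245.   36.9] [[494.8 -81.9  60. ]]
[383, 33, 12, 25, 234] [388.6  45.2] [[494.7  74.9  60. ]]
[240, 111, 10, 23, 225] [244.6 121.9] [[585.  -82.1  60. ]]
[375, 118, 11, 22, 210] [379.9 128.3] [[583.9  74.4  60. ]]
[347, 241, 116, 78, 4772] [390.  271.6] [[763.9 105.7  60. ]]
```

View pics/w2.png

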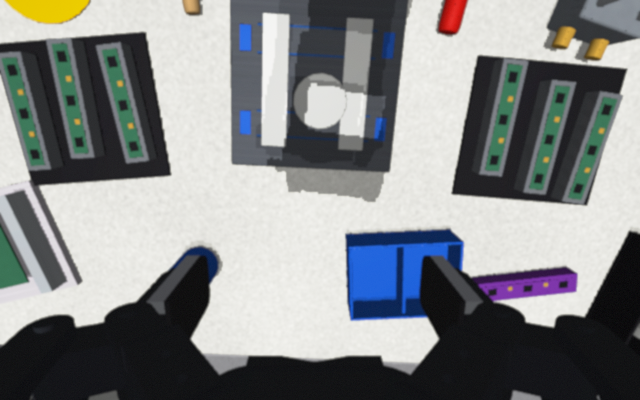

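Request:
play_rows([
  [0, 0, 0, 0, 0, 3.1, 0],
  [0.018, 0, 0.035, 0, 0, 0, 0],
  [0.018, 0.001, 0.035, 0, 0, 0, 0],
  [0.018, 0.001, 0.035, 0, 0, 0, 0],
  [0.018, 0, 0.03, 0, 0, 0, 0],
  [0, 0, 0.01, 0, 0, 0, 0],
  [0, 0, 0, 0, 0, 0, 0],
])

```text
time_s: 4.23
tool_pos: [557.4, 20.5, 183.7]
orientation: [[-1.0, -0.013, 0.005], [-0.013, 1.0, 0.006], [-0.005, 0.006, -1.0]]
wrist_force: [0.1, -0.7, -0.7]
grip_width: 85.0
```

```bash
python3 - <<'E'
from meas import *
p=snap('wrist','w3.png')
for n in ['wrist','top']:
  p=optics.get_image(n)
  print([(d['p'],np.round(d['position'],1)) for d in spotter.spot_point(p,'jar_mid')])
E
```

```text
[(0.93, array([ 5.536e+02, -2.000e-01,  8.910e+01]))]
[(0.6, array([ 413.5, -157.5,    9.4])), (0.57, array([557.4,   5.9,  85.7]))]
```

View pics/w3.png

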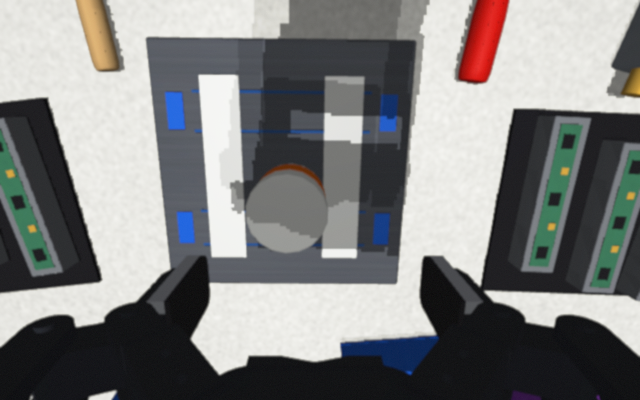

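```bash
python3 - <<'E'
from meas import *
p=optics.get_image('wrist')
print(unproj(p,[[286,209]],110), unproj(p,[[245,209],[327,209]],110),arm.read_state()['tool_pos'],arm.read_state()['q'])
hsv=cv2.cvtColor(p['image'],cv2.COLOR_RGB2HSV)
m=((hsv[...,0]>105)&(hsv[...,0]<125)&(hsv[...,1]>170)&(hsv[...,2]>70)).astype(np.uint8)
n,l,s,c=cv2.connectedComponentsWithStats(m)
for i in range(1,n):
    if s[i,4]>100: print(s[i].tolist(),c[i].round(1),unproj(p,c[i],60).round(1))
E
```

```text
[[558.8310917    0.60628393 110.        ]] [[559.0807886  -26.06067308 110.        ]
 [558.58111795  27.30280796 110.        ]] [560.02046171  18.94576693 187.12033162] [-0.05191013  0.41363647  1.67729132  0.00646817  1.04032307 -1.63728018]
[169, 87, 19, 37, 585] [177.8 105.2] [[494.7 -82.   60. ]]
[381, 90, 18, 36, 563] [389.5 107.5] [[494.7  74.2  60. ]]
[181, 206, 16, 31, 441] [188.6 221. ] [[584.7 -81.8  60. ]]
[375, 208, 16, 30, 429] [382.2 222.4] [[584.5  74.4  60. ]]
[343, 330, 95, 45, 2389] [393.7 348.2] [[703.9  92.4  60. ]]
```

Request:
play_rows([
  [0.001, -0.018, 0, 0, 0, 0.7, 0],
  [0, 0, 0, 0, 0, 0, 0],
  [0, 0, 0.03, 0, 0, 0, 0],
  [0, 0, 0.03, 0, 0, 0, 0],
  [0, 0, 0, 0, 0, 0, 0],
  [0, 0, 0, 0, 0, 0, 0],
])

```text
time_s: 5.03
tool_pos: [565.3, 1.0, 131.7]
orientation: [[-1.0, 0.002, 0.023], [0.002, 1.0, 0.005], [-0.023, 0.005, -1.0]]
wrist_force: [0.3, -0.8, 0.8]
grip_width: 85.6
```

```bash
cat > go.py <<'E'
import sys,numpy as np
from plant import arm
from scipy.spatial.transform import Rotation as Ro
# usage: go.py x y z yaw : delta to target in current tool axes
x,y,z,yaw=map(float,sys.argv[1:5]);yaw=np.radians(yaw)
s=arm.read_state();R=np.array(s['orientation'])
Rt=np.array([[np.cos(yaw),np.sin(yaw),0],[np.sin(yaw),-np.cos(yaw),0],[0,0,-1.]])
if len(sys.argv)<6 and np.dot(R[:,0],Rt[:,0])<0 : print('note: yaw >90 away')
d=R.T@(np.array([x,y,z])-s['tool_pos']);rv=np.degrees(Ro.from_matrix(R.T@Rt).as_rotvec())
dT=Rt.T@(np.array([x,y,z])-s['tool_pos'])
print('t',round(s['time_s'],1),'tcp',s['tool_pos'].round(1),'yaw',np.degrees(np.arctan2(R[1,0],R[0,0])).round(1),'w',s['grip_width'].round(1),'F',s['wrist_force'].round(1),'q6 now',s['q'][[0,5]].round(2))
print('delta tool mm',d.round(1),'| after turn',dT.round(1),'rot deg',rv.round(1))
E
python3 go.py 558.8 0.6 76 180
```

```text
Traceback (most recent call last):
  File "go.py", line 11, in <module>
    print('t',round(s['time_s'],1),'tcp',s['tool_pos'].round(1),'yaw',np.degrees(np.arctan2(R[1,0],R[0,0])).round(1),'w',s['grip_width'].round(1),'F',s['wrist_force'].round(1),'q6 now',s['q'][[0,5]].round(2))
                                                                                                                         ^^^^^^^^^^^^^^^^^^^^^
AttributeError: 'float' object has no attribute 'round'
```

```bash
sed -i "s/s\['grip_width'\].round(1)/round(s['grip_width'],1)/" go.py
python3 go.py 558.8 0.6 76 180
```

```text
t 5.0 tcp [565.3   1.  131.7] yaw 179.9 w 85.6 F [ 0.3 -0.8  0.8] q6 now [-0.08 -1.66]
delta tool mm [ 7.7 -0.7 55.5] | after turn [ 6.5 -0.4 55.7] rot deg [ 0.3  1.3 -0.1]
```

Request:
play_rows([
  [0.005, 0, 0.01, 0.3, 1.3, 0, 0],
  [0, 0, 0.02, 0, 0, 0, 0],
  [0, 0, 0.02, 0, 0, 0, 0],
  [0, 0, 0, 0, 0, 0, 0],
  [0, 0, 0, 0, 0, 0, 0],
])

```text
time_s: 5.45
tool_pos: [563.3, 1.6, 86.0]
orientation: [[-1.0, 0.001, 0.004], [0.001, 1.0, -0.003], [-0.004, -0.003, -1.0]]
wrist_force: [0.4, 0.6, 0.3]
grip_width: 85.5
```

```bash
python3 go.py 558.8 0.6 76 180
```

```text
t 5.5 tcp [563.3   1.6  86. ] yaw 179.9 w 85.5 F [0.4 0.6 0.3] q6 now [-0.08 -1.65]
delta tool mm [ 4.5 -0.9 10. ] | after turn [ 4.5 -1.  10. ] rot deg [-0.1  0.2 -0.1]
```

Request:
play_rows([
  [0.004, -0.001, 0.01, 0, 0.2, 0, 0],
  [0, 0, 0, 0, 0, 0, 0],
  [0, 0, 0, 0, 0, 0, 1],
  [0, 0, 0, 0, 0, 0, 1],
  [0, 0, 0, 0, 0, 0, 1],
  [0, 0, 0, 0, 0, 0, 1],
  [0, 0, 0, 0, 0, 0, 1],
])

```text
time_s: 6.03
tool_pos: [561.3, 0.5, 80.7]
orientation: [[-1.0, 0.001, 0.006], [0.001, 1.0, -0.003], [-0.006, -0.003, -1.0]]
wrist_force: [-0.3, 1.1, -1.7]
grip_width: 52.2
```

```bash
python3 go.py 558.8 0.6 250 180; python3 -c "
from h import *
snap('wrist','w4.png')"
```

```text
t 6.0 tcp [5.613e+02 5.000e-01 8.070e+01] yaw 179.9 w 52.2 F [-0.3  1.1 -1.7] q6 now [-0.08 -1.65]
delta tool mm [   1.5   -0.4 -169.3] | after turn [ 2.500e+00  1.000e-01 -1.693e+02] rot deg [-0.2  0.3 -0.1]
```

View pics/w4.png

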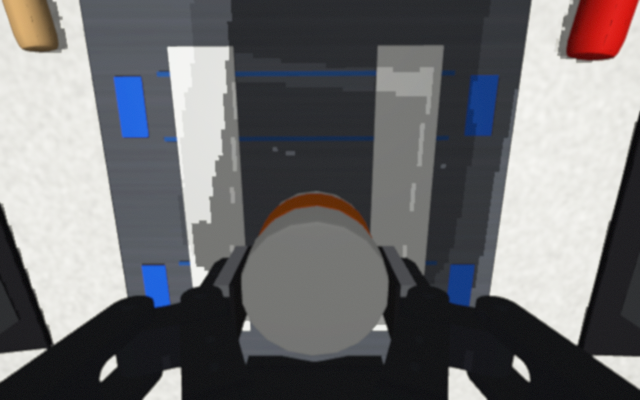

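Request:
play_rows([
  [0, 0, -0.02, 0, 0, 0, 1],
  [0, 0, -0.035, 0, 0.3, 0, 1],
  [0, 0, -0.035, 0, 0, 0, 1],
  [0.014, -0.03, 0, 0, 0, 0, 1],
  [0.014, -0.033, 0, 0, 0, 0, 1],
  [0.014, -0.033, 0, 0, 0, 0, 1],
  [0.014, -0.033, 0, 0, 0, 0, 1],
  [0.014, -0.033, 0, 0, 0, 0, 1],
  [0.014, -0.033, 0, 0, 0, 0, 1],
  [0.014, -0.033, 0, 0, 0, 0, 1],
])

```text
time_s: 6.92
tool_pos: [460.2, -230.7, 175.8]
orientation: [[-1.0, -0.008, 0.0], [-0.008, 1.0, -0.004], [-0.0, -0.004, -1.0]]
wrist_force: [0.2, -0.5, -1.7]
grip_width: 51.9
```

Request:
play_rows([
  [0.014, -0.033, 0, 0, 0, 0, 1],
  [0.014, -0.033, 0, 0, 0, 0, 1],
  [0.014, -0.033, 0, 0, 0, 0, 1],
  [0, 0, 0, 0, 0, 0, 1],
  [0, 0, 0, 0, 0, 0, 1],
])

```text
time_s: 7.33
tool_pos: [412.7, -340.3, 176.1]
orientation: [[-1.0, -0.002, 0.0], [-0.002, 1.0, -0.005], [-0.0, -0.005, -1.0]]
wrist_force: [-0.3, 0.4, -1.6]
grip_width: 52.0
```

```bash
python3 go.py 419 -333 25 180; python3 -c "
from h import *
p=snap('wrist','w5.png')
hsv=cv2.cvtColor(p['image'],cv2.COLOR_RGB2HSV)
p=snap('top','t5.png')
hsv=cv2.cvtColor(p['image'],cv2.COLOR_RGB2HSV)
m=((hsv[...,0]>20)&(hsv[...,0]<32)&(hsv[...,1]>150)&(hsv[...,2]>80)).astype(np.uint8)
ys,xs=np.nonzero(m);print(len(xs),xs.min(),xs.max(),ys.min(),ys.max())
"

```

```text
t 7.3 tcp [ 412.7 -340.3  176.1] yaw -179.9 w 52.0 F [-0.3  0.4 -1.6] q6 now [-0.77 -2.35]
delta tool mm [ -6.2   8.  151.1] | after turn [ -6.3   7.3 151.1] rot deg [-0.3  0.   0.1]
619 219 466 174 260
```

View pics/w5.png

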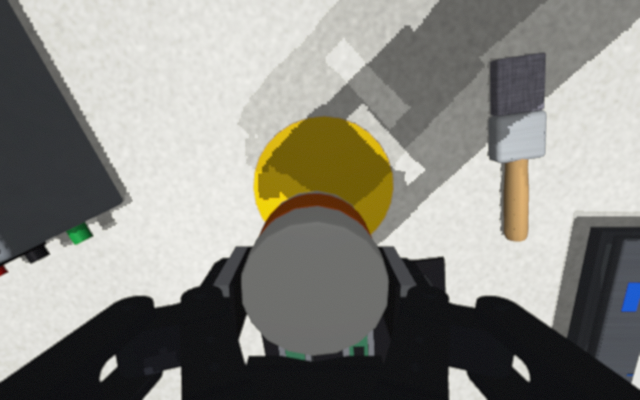

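```bash
python3 -c "
from h import *
p=optics.get_image('wrist')
P=unproj(p,[[254,184],[393,184],[323,116]],3);print(P.round(1))
"

```

```text
[[ 415.2 -396.     3. ]
 [ 414.6 -268.5    3. ]
 [ 354.3 -333.2    3. ]]
```

Request:
play_rows([
  [-0.006, 0.008, 0.02, -0.3, 0, 0, 1],
  [0, 0, 0.035, 0, 0, 0, 1],
  [0, 0, 0.035, 0, 0, 0, 1],
  [0, 0, 0.03, 0, 0, 0, 1],
  [0, 0, 0.01, 0, 0, 0, 1],
  [0, 0, 0, 0, 0, 0, 1],
  [0, 0, 0, 0, 0, 0, 1],
])

```text
time_s: 8.07
tool_pos: [425.8, -324.6, 44.7]
orientation: [[-1.0, -0.016, 0.005], [-0.016, 1.0, -0.003], [-0.005, -0.003, -1.0]]
wrist_force: [0.7, -0.2, -0.6]
grip_width: 51.8
```

```bash
python3 go.py 419 -333 25 180
```

```text
t 8.1 tcp [ 425.8 -324.6   44.7] yaw -179.1 w 51.8 F [ 0.7 -0.2 -0.6] q6 now [-0.74 -2.33]
delta tool mm [ 7.1 -8.3 19.7] | after turn [ 6.8 -8.4 19.7] rot deg [-0.2  0.3  0.9]
```

Request:
play_rows([
  [0.006, -0.008, 0, 0, 0.3, 0.9, 1],
  [0, 0, 0.008, 0, 0, 0, 1],
  [0, 0, 0.006, 0, 0, 0, 1],
  [0, 0, 0.004, 0, 0, 0, 1],
  [0, 0, 0, 0, 0, 0, 1],
  [0, 0, 0, 0, 0, 0, 1],
])

```text
time_s: 8.57
tool_pos: [422.2, -335.7, 30.9]
orientation: [[-1.0, 0.001, 0.006], [0.001, 1.0, -0.009], [-0.006, -0.009, -1.0]]
wrist_force: [0.8, -1.2, -1.3]
grip_width: 52.0
```

```bash
python3 go.py 419 -333 25 180
```

```text
t 8.6 tcp [ 422.2 -335.7   30.9] yaw 179.9 w 52.0 F [ 0.8 -1.2 -1.3] q6 now [-0.76 -2.32]
delta tool mm [3.2 2.7 5.9] | after turn [3.2 2.7 5.9] rot deg [-0.5  0.3 -0.1]
```

Request:
play_rows([
  [0.002, 0.002, 0.004, -0.5, 0.3, 0, 1],
  [0, 0, 0.002, 0, 0, 0, 1],
  [0, 0, 0.001, 0, 0, 0, 1],
  [0, 0, 0.001, 0, 0, 0, 1],
  [0, 0, 0, 0, 0, 0, 1],
])

```text
time_s: 8.98
tool_pos: [420.2, -333.7, 23.0]
orientation: [[-1.0, 0.001, 0.0], [0.001, 1.0, 0.0], [-0.0, 0.0, -1.0]]
wrist_force: [-1.1, 0.2, 1.3]
grip_width: 51.8
```

Request:
play_rows([
  [0, 0, 0, 0, 0, 0, 0.2],
  [0, 0, 0, 0, 0, 0, 0],
  [0, 0, 0, 0, 0, 0, 0],
  [0, 0, 0, 0, 0, 0, 0],
  [0, 0, -0.02, 0, 0, 0, 0],
  [0, 0, -0.035, 0, 0, 0, 0],
  [0, 0, -0.035, 0, 0, 0, 0],
  [0, 0, -0.035, 0, 0, 0, 0],
  [0, 0, -0.035, 0, 0, 0, 0],
])

```text
time_s: 9.73
tool_pos: [417.5, -331.1, 182.0]
orientation: [[-1.0, 0.001, -0.01], [0.001, 1.0, 0.01], [0.01, 0.01, -1.0]]
wrist_force: [0.3, -0.4, -0.4]
grip_width: 85.6
```

Request:
play_rows([
  [0, 0, -0.035, 0, 0, 0, 0.4],
  [-0.03, 0.005, -0.02, 0, 0, 0, 0.4],
  [-0.03, 0.005, -0.015, 0, 0, 0, 0.4],
  [-0.03, 0.005, -0.015, 0, 0, 0, 0.4],
  [-0.03, 0.005, -0.015, 0, 0, 0, 0.4],
  [-0.03, 0.005, 0, 0, 0, 0, 0.4],
  [-0.03, 0.005, 0, 0, 0, 0, 0.4],
  [0, 0, 0, 0, 0, 0, 0.4],
  [0, 0, 0, 0, 0, 0, 0.4],
])

```text
time_s: 10.48
tool_pos: [607.1, -301.1, 297.6]
orientation: [[-1.0, 0.003, 0.003], [0.003, 1.0, -0.0], [-0.003, -0.0, -1.0]]
wrist_force: [-0.1, -0.3, 0.6]
grip_width: 51.2
```

```bash
python3 go.py 574 -236 80 189.9; python3 -c "
from meas import *
p=snap('wrist','w6.png')
for o in carriers(p,30):print(o)
"

```

```text
t 10.5 tcp [ 607.1 -301.1  297.6] yaw 179.8 w 51.2 F [-0.1 -0.3  0.6] q6 now [-0.53 -2.1 ]
delta tool mm [ 34.   65.  217.5] | after turn [ 21.4  69.8 217.6] rot deg [ -0.    0.2 -10.1]
(448.5, -547.1, 21.7, 19.7, 49.8, [82, 17])
(571.8, -299.2, 127.8, 17.9, 5.0, [316, 132])
(574.1, -236.0, 127.5, 17.8, 10.0, [371, 134])
(590.5, -358.0, 127.4, 18.3, 6.8, [265, 149])
(778.3, -520.7, 213.7, 42.2, -72.7, [143, 293])
(813.6, -388.8, 24.0, 12.6, -10.5, [248, 320])
(876.5, -582.9, 26.7, 12.4, -50.6, [112, 360])
```

View pics/w6.png

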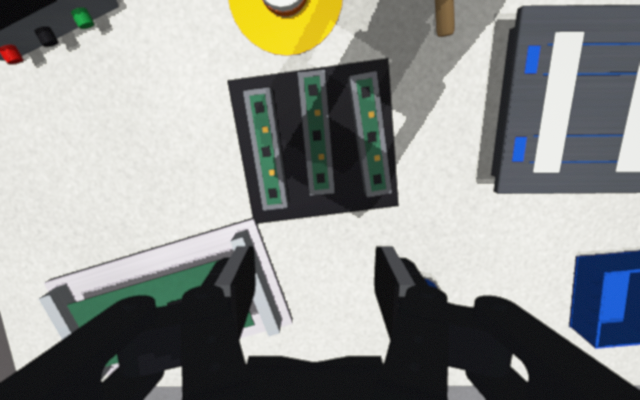

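Request:
play_rows([
  [0, 0, 0, 0, 0, -5, 0.45],
  [0, 0, 0, 0, 0, -5, 0.45],
  [0.007, 0.023, 0.035, 0, 0, 0, 0.45],
  [0.007, 0.023, 0.035, 0, 0, 0, 0.45],
  [0.007, 0.023, 0.035, 0, 0, 0, 0.45],
  [0, 0, 0.03, 0, 0, 0, 0.45],
  [0, 0, 0.02, 0, 0, 0, 0.45],
  [0, 0, 0, 0, 0, 0, 0.45],
  [0, 0, 0, 0, 0, 0, 0.45],
])

```text
time_s: 11.28
tool_pos: [565.4, -238.8, 140.9]
orientation: [[-0.985, -0.172, 0.004], [-0.172, 0.985, -0.002], [-0.004, -0.003, -1.0]]
wrist_force: [0.6, 0.2, 0.5]
grip_width: 47.1
```

```bash
python3 go.py 574.1 -236 9 190
```

```text
t 11.3 tcp [ 565.4 -238.8  140.9] yaw -170.1 w 47.1 F [0.6 0.2 0.5] q6 now [-0.48 -2.22]
delta tool mm [ -8.5   1.6 132. ] | after turn [ -9.1   1.2 131.9] rot deg [-0.1  0.2 -0.1]
```

Request:
play_rows([
  [-0.008, 0.001, 0.02, 0, 0.2, 0, 0.45],
  [0, 0, 0.03, 0, 0, 0, 0.45],
  [0, 0, 0.03, 0, 0, 0, 0.45],
  [0, 0, 0.02, 0, 0, 0, 0.45],
  [0, 0, 0.01, 0, 0, 0, 0.45],
  [0, 0, 0, 0, 0, 0, 0.45],
  [0, 0, 0, 0, 0, 0, 0.45],
])

```text
time_s: 11.87
tool_pos: [578.3, -243.3, 40.0]
orientation: [[-0.986, -0.168, 0.016], [-0.168, 0.986, -0.011], [-0.014, -0.013, -1.0]]
wrist_force: [-0.2, 0.6, 0.5]
grip_width: 47.0
```

```bash
python3 go.py 574.1 -236 9 190
```

```text
t 11.9 tcp [ 578.3 -243.3   40. ] yaw -170.3 w 47.0 F [-0.2  0.6  0.5] q6 now [-0.47 -2.21]
delta tool mm [ 3.3  8.3 30.9] | after turn [ 2.9  7.9 31. ] rot deg [-0.8  0.8 -0.3]
```

Request:
play_rows([
  [0.003, 0.008, 0, -0.8, 0.8, -0.3, 0.45],
  [0, 0, 0.008, 0, 0, 0, 0.45],
  [0, 0, 0, 0, 0, 0, 0.45],
  [0, 0, 0, 0, 0, 0, 0.45],
])

```text
time_s: 12.2
tool_pos: [575.9, -236.7, 36.9]
orientation: [[-0.985, -0.174, 0.005], [-0.174, 0.985, -0.002], [-0.005, -0.002, -1.0]]
wrist_force: [-0.0, -1.0, 0.2]
grip_width: 46.9
```

```bash
python3 go.py 574.1 -236 9 190
```

```text
t 12.2 tcp [ 575.9 -236.7   36.9] yaw -170.0 w 46.9 F [-0.  -1.   0.2] q6 now [-0.47 -2.21]
delta tool mm [ 1.8  1.1 27.9] | after turn [ 1.7  1.  27.9] rot deg [-0.1  0.3 -0. ]
```

Request:
play_rows([
  [0.002, 0.001, 0.006, -0.1, 0.3, 0, 0.45],
  [0, 0, 0.008, 0, 0.1, 0, 0.45],
  [0, 0, 0.007, 0, 0.1, 0, 0.45],
  [0, 0, 0.005, 0, 0, 0, 0.45],
  [0, 0, 0.002, 0, 0, 0, 0.45],
  [0, 0, 0, 0, 0, 0, 0.45],
])

```text
time_s: 12.7
tool_pos: [573.7, -236.0, 6.2]
orientation: [[-0.985, -0.174, -0.004], [-0.174, 0.985, -0.002], [0.005, -0.001, -1.0]]
wrist_force: [-0.3, 0.5, -0.5]
grip_width: 47.2
```

```bash
python3 go.py 574.1 -236 9 190;python3 -c "
from h import *
snap('wrist','w7.png')"
```

```text
t 12.7 tcp [ 573.7 -236.     6.2] yaw -170.0 w 47.2 F [-0.3  0.5 -0.5] q6 now [-0.46 -2.21]
delta tool mm [-0.4 -0.  -2.8] | after turn [-0.4 -0.  -2.8] rot deg [-0.1 -0.3  0. ]
```

View pics/w7.png

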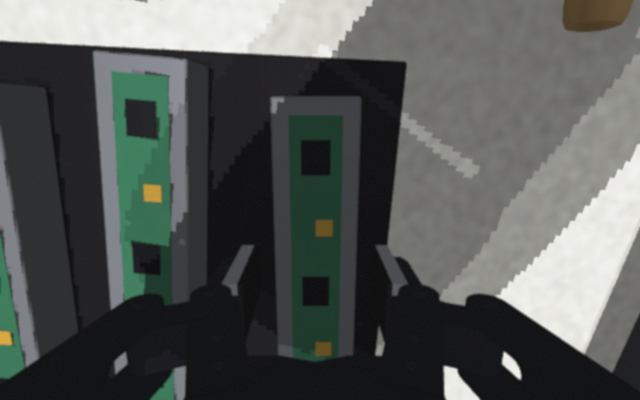

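Request:
play_rows([
  [0, 0, -0.004, 0, -0.2, 0, 0.45],
  [0, 0, 0, 0, 0, 0, 1],
  [0, 0, 0, 0, 0, 0, 1],
  [0, 0, 0, 0, 0, 0, 1],
  [0, 0, 0, 0, 0, 0, 1],
])

```text
time_s: 13.17
tool_pos: [574.2, -236.3, 11.8]
orientation: [[-0.985, -0.174, 0.001], [-0.174, 0.985, -0.002], [-0.0, -0.002, -1.0]]
wrist_force: [0.7, -0.2, -1.2]
grip_width: 28.9
```

Request:
play_rows([
  [0, 0, -0.015, 0, 0, 0, 1],
  [0, 0, -0.035, 0, 0, 0, 1],
  [0, 0, -0.035, 0, 0, 0, 1],
  [0, 0, -0.03, 0, 0, 5, 1],
  [0, 0, 0, 0, 0, 5, 1],
  [0.005, 0.035, 0, 0, 0, 0, 1],
  [0.005, 0.035, 0, 0, 0, 0, 1],
  [0.005, 0.035, 0, 0, 0, 0, 1],
  [0.005, 0.035, 0, 0, 0, 0, 1],
  [0.005, 0.035, 0, 0, 0, 0, 1],
])

```text
time_s: 14.0
tool_pos: [549.4, -60.8, 131.8]
orientation: [[-1.0, 0.018, 0.002], [0.018, 1.0, -0.003], [-0.002, -0.003, -1.0]]
wrist_force: [0.3, 0.1, -1.0]
grip_width: 28.7
```

```bash
python3 go.py 539.6 -48.8 66 180
```

```text
t 14.0 tcp [549.4 -60.8 131.8] yaw 179.0 w 28.7 F [ 0.3  0.1 -1. ] q6 now [-0.19 -1.74]
delta tool mm [10.1 12.  65.7] | after turn [ 9.8 12.  65.8] rot deg [-0.1  0.1 -1. ]
```

Request:
play_rows([
  [0.005, 0.005, 0.01, 0, 0, -1, 1],
  [0, 0, 0.02, 0, 0, 0, 1],
  [0, 0, 0, 0, 0, 0, 1],
  [0, 0, 0, 0, 0, 0, 1],
])

```text
time_s: 14.33
tool_pos: [543.1, -48.2, 102.2]
orientation: [[-1.0, -0.007, 0.003], [-0.007, 1.0, -0.002], [-0.003, -0.002, -1.0]]
wrist_force: [0.5, -0.3, -1.1]
grip_width: 28.6
```

```bash
python3 go.py 539.6 -48.8 66 180
```

```text
t 14.3 tcp [543.1 -48.2 102.2] yaw -179.6 w 28.6 F [ 0.5 -0.3 -1.1] q6 now [-0.17 -1.75]
delta tool mm [ 3.6 -0.5 36.2] | after turn [ 3.5 -0.6 36.2] rot deg [-0.1  0.1  0.4]
```

Request:
play_rows([
  [0.003, -0.001, 0.008, 0, 0.2, 0.4, 1],
  [0, 0, 0.01, 0, 0.1, 0, 1],
  [0, 0, 0.007, 0, 0.1, 0, 1],
  [0, 0, 0.003, 0, 0, 0, 1],
  [0, 0, 0, 0, 0, 0, 1],
  [0, 0, 0, 0, 0, 0, 1],
])

```text
time_s: 14.83
tool_pos: [540.8, -51.7, 72.9]
orientation: [[-1.0, 0.004, -0.004], [0.004, 1.0, -0.002], [0.004, -0.002, -1.0]]
wrist_force: [-0.1, -1.1, -1.3]
grip_width: 28.2
```

```bash
python3 go.py 539.6 -48.8 66 180
```

```text
t 14.8 tcp [540.8 -51.7  72.9] yaw 179.8 w 28.2 F [-0.1 -1.1 -1.3] q6 now [-0.18 -1.74]
delta tool mm [1.2 3.  6.9] | after turn [1.2 2.9 6.9] rot deg [-0.1 -0.2 -0.2]
```

Request:
play_rows([
  [0.001, 0.003, 0.003, 0, -0.2, -0.2, 1],
  [0, 0, 0.002, 0, 0, 0, 1],
  [0, 0, 0.002, 0, 0, 0, 1],
  [0, 0, 0.001, 0, 0, 0, 1],
  [0, 0, 0, 0, 0, 0, 1],
])

```text
time_s: 15.25
tool_pos: [540.3, -48.7, 65.0]
orientation: [[-1.0, 0.0, 0.002], [0.0, 1.0, -0.002], [-0.002, -0.002, -1.0]]
wrist_force: [-1.1, -0.8, -0.4]
grip_width: 28.5
```

```bash
python3 go.py 539.6 -48.8 66 180
```

```text
t 15.2 tcp [540.3 -48.7  65. ] yaw 180.0 w 28.5 F [-1.1 -0.8 -0.4] q6 now [-0.17 -1.74]
delta tool mm [ 0.7 -0.1 -1. ] | after turn [ 0.7 -0.1 -1. ] rot deg [-0.1  0.1 -0. ]
```

Request:
play_rows([
  [0, 0, 0, 0, 0, 0, 0.45],
  [0, 0, 0, 0, 0, 0, 0.45],
  [0, 0, 0, 0, 0, 0, 0.45],
  [0, 0, -0.02, 0, 0, 0, 0.45],
  [0, 0, -0.035, 0, 0, 0, 0.45],
  [0, 0, -0.03, 0, 0, 0, 0.45],
  [-0.004, -0.033, 0, 0, 0, 0, 0.45],
  [-0.004, -0.033, 0, 0, 0, 0, 0.45],
  [-0.004, -0.033, 0, 0, 0, 0, 0.45],
  [-0.004, -0.033, 0, 0, 0, 0, 0.45],
])

```text
time_s: 16.08
tool_pos: [557.4, -179.9, 156.6]
orientation: [[-1.0, -0.008, 0.005], [-0.008, 1.0, -0.003], [-0.005, -0.003, -1.0]]
wrist_force: [0.4, 0.3, -0.7]
grip_width: 46.9
```

Request:
play_rows([
  [-0.004, -0.033, 0, 0, 0, 0, 0.45],
  [-0.004, -0.033, 0, 0, 0, 0, 0.45],
  [-0.004, -0.03, 0, 0, 0, -2.5, 0.45],
  [0, 0, 0, 0, 0, -2.5, 0.45],
  [0, 0, 0, 0, 0, 0, 0.45],
  [0, 0, 0, 0, 0, 0, 0.45],
])

```text
time_s: 16.58
tool_pos: [570.4, -287.9, 158.0]
orientation: [[-0.996, -0.092, 0.008], [-0.092, 0.996, -0.006], [-0.008, -0.007, -1.0]]
wrist_force: [0.4, 0.2, 0.5]
grip_width: 46.9
```

```bash
python3 go.py 571.8 -299.2 9 185; python3 -c "
from meas import *
p=snap('wrist','w8.png')
for o in carriers(p,30):print(o)
p=snap('top','t8.png')
"
```

```text
t 16.6 tcp [ 570.4 -287.9  158. ] yaw -174.7 w 46.9 F [0.4 0.2 0.5] q6 now [-0.54 -2.2 ]
delta tool mm [  0.7 -10.4 149.1] | after turn [ -0.5 -11.4 149. ] rot deg [-0.4  0.4  0.3]
(572.1, -299.2, 127.0, 18.0, 4.9, [302, 187])
(581.5, -359.2, 110.1, 18.3, 6.1, [224, 193])
(751.2, -456.1, 35.1, 12.4, -32.5, [117, 366])
(774.0, -560.8, 19.5, 7.6, -51.7, [5, 379])
(769.7, -413.7, 31.5, 28.4, -37.7, [167, 390])
```

View pics/w8.png

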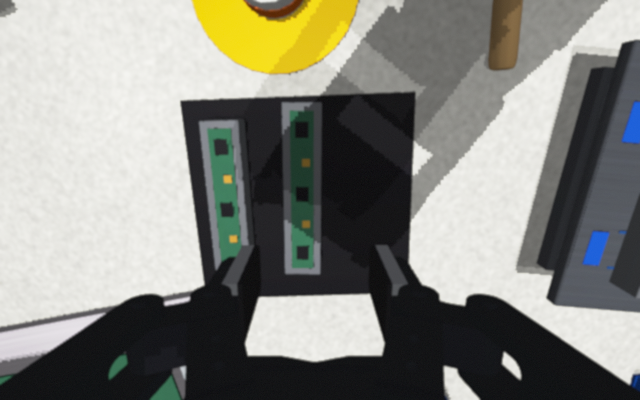

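View pics/t8.png

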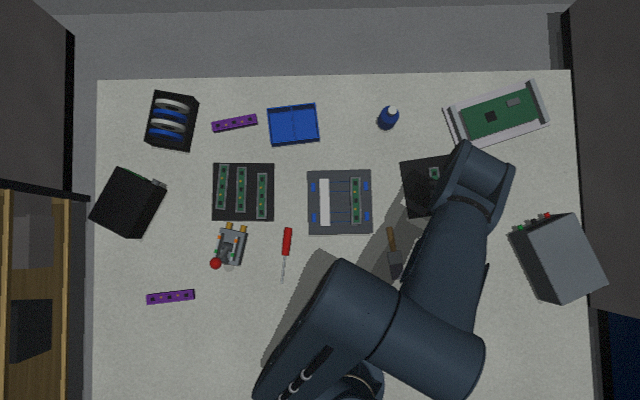

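Request:
play_rows([
  [0, -0.009, 0.02, -0.4, 0.4, 0.3, 0.45],
  [0, 0, 0.03, 0, 0.1, 0, 0.45],
  [0, 0, 0.03, 0, 0.1, 0, 0.45],
  [0, 0, 0.025, 0, 0, 0, 0.45],
  [0, 0, 0.01, 0, 0, 0, 0.45],
  [0, 0, 0, 0, 0, 0, 0.45],
  [0, 0, 0, 0, 0, 0, 0.45],
])

```text
time_s: 17.27
tool_pos: [574.1, -290.8, 42.7]
orientation: [[-0.996, -0.088, 0.001], [-0.088, 0.996, -0.001], [-0.001, -0.002, -1.0]]
wrist_force: [0.2, -0.6, 0.1]
grip_width: 46.9
```

```bash
python3 go.py 572 -299.2 9 185
```

```text
t 17.3 tcp [ 574.1 -290.8   42.7] yaw -174.9 w 46.9 F [ 0.2 -0.6  0.1] q6 now [-0.54 -2.2 ]
delta tool mm [ 2.9 -8.1 33.7] | after turn [ 2.8 -8.2 33.7] rot deg [-0.1  0.   0.1]
```

Request:
play_rows([
  [0.002, -0.007, 0, 0, 0, 0, 0.45],
  [0, -0.001, 0.002, 0, 0, 0, 0.45],
  [0, 0, 0.004, 0, 0, 0, 0.45],
  [0, 0, 0, 0, 0, 0, 0.45],
])

```text
time_s: 17.6
tool_pos: [575.0, -300.6, 41.5]
orientation: [[-0.996, -0.089, 0.007], [-0.089, 0.996, -0.005], [-0.006, -0.006, -1.0]]
wrist_force: [0.3, 0.4, 0.7]
grip_width: 46.7
```

```bash
python3 go.py 572 -299.2 9 185
```

```text
t 17.6 tcp [ 575.  -300.6   41.5] yaw -174.9 w 46.7 F [0.3 0.4 0.7] q6 now [-0.55 -2.21]
delta tool mm [ 3.1  1.8 32.5] | after turn [ 2.9  1.6 32.5] rot deg [-0.3  0.4  0.1]
```

Request:
play_rows([
  [0.002, 0.001, 0.006, -0.3, 0.4, 0, 0.45],
  [0.001, 0, 0.009, 0, 0.1, 0, 0.45],
  [0, 0, 0.008, 0, 0.1, 0, 0.45],
  [0, 0, 0.006, 0, 0, 0, 0.45],
  [0, 0, 0, 0, 0, 0, 0.45],
  [0, 0, 0, 0, 0, 0, 0.45],
])

```text
time_s: 18.1
tool_pos: [571.7, -300.0, 9.9]
orientation: [[-0.996, -0.088, -0.005], [-0.088, 0.996, -0.001], [0.005, -0.0, -1.0]]
wrist_force: [-0.0, -1.0, 0.1]
grip_width: 47.1
```

```bash
python3 go.py 572 -299.2 9 185
```

```text
t 18.1 tcp [ 571.7 -300.     9.9] yaw -174.9 w 47.1 F [-0.  -1.   0.1] q6 now [-0.55 -2.21]
delta tool mm [-0.3  0.8  0.9] | after turn [-0.3  0.8  0.9] rot deg [-0.  -0.3  0.1]
```

Grasp, lift, carry to the other white stripe (y = +41.2).

Request:
play_rows([
  [0, 0, 0, 0, -0.3, 0, 1],
  [0, 0, 0, 0, 0, 0, 1],
  [0, 0, 0, 0, 0, 0, 1],
  [0, 0, 0, 0, 0, 0, 1],
  [0, 0, -0.015, 0, 0, 0, 1],
  [0, 0, -0.035, 0, 0, 0, 1],
  [0, 0, -0.035, 0, 0, 0, 1],
  [0, 0, -0.035, 0, 0, 0, 1],
  [0, 0, -0.02, 0, 0, 2.5, 1],
  [0, 0, 0, 0, 0, 2.5, 1],
])

```text
time_s: 18.93
tool_pos: [570.4, -299.1, 159.8]
orientation: [[-1.0, -0.0, -0.001], [-0.0, 1.0, 0.002], [0.001, 0.002, -1.0]]
wrist_force: [0.5, 0.4, -1.2]
grip_width: 28.8
```

Request:
play_rows([
  [0.003, 0.034, 0, 0, 0, 0, 1],
  [0.003, 0.034, 0, 0, 0, 0, 1],
  [0.003, 0.034, 0, 0, 0, 0, 1],
  [0.003, 0.034, 0, 0, 0, 0, 1],
  [0.003, 0.034, 0, 0, 0, 0, 1],
  [0.003, 0.034, 0, 0, 0, 0, 1],
  [0.003, 0.034, 0, 0, 0, 0, 1],
  [0.003, 0.034, 0, 0, 0, 0, 1],
  [0.003, 0.034, 0, 0, 0, 0, 1],
  [0, 0.015, 0, 0, 0, 0, 1],
])

```text
time_s: 19.77
tool_pos: [543.5, 30.9, 174.4]
orientation: [[-1.0, 0.011, 0.015], [0.01, 1.0, -0.005], [-0.015, -0.005, -1.0]]
wrist_force: [0.5, -0.2, -2.4]
grip_width: 28.8
```

```bash
python3 go.py 539.6 41.2 64 180
```

```text
t 19.8 tcp [543.5  30.9 174.4] yaw 179.4 w 28.8 F [ 0.5 -0.2 -2.4] q6 now [-0.03 -1.58]
delta tool mm [  5.7  10.8 110.2] | after turn [  3.9  10.3 110.4] rot deg [-0.3  0.9 -0.6]
```

Request:
play_rows([
  [0.002, 0.002, 0.01, -0.3, 0.9, -0.6, 1],
  [0.002, 0.002, 0.03, 0, 0, 0, 1],
  [0, 0, 0.03, 0, 0.1, 0, 1],
  [0, 0, 0.01, 0, 0, 0, 1],
  [0, 0, 0, 0, 0, 0, 1],
  [0, 0, 0, 0, 0, 0, 1],
])

```text
time_s: 20.27
tool_pos: [540.5, 37.2, 96.7]
orientation: [[-1.0, -0.007, 0.002], [-0.007, 1.0, 0.001], [-0.002, 0.001, -1.0]]
wrist_force: [-0.6, 0.6, -2.0]
grip_width: 28.5
```

```bash
python3 go.py 539.6 41.2 64 180
```

```text
t 20.3 tcp [540.5  37.2  96.7] yaw -179.6 w 28.5 F [-0.6  0.6 -2. ] q6 now [-0.02 -1.6 ]
delta tool mm [ 1.   4.  32.7] | after turn [ 0.9  4.  32.7] rot deg [0.1 0.1 0.4]
```

Request:
play_rows([
  [0, 0.003, 0.008, 0, 0.2, 0.4, 1],
  [0, 0.001, 0.01, 0, 0.1, 0, 1],
  [0, 0, 0.007, 0, 0.1, 0, 1],
  [0, 0, 0, 0, 0, 0, 1],
  [0, 0, 0, 0, 0, 0, 1],
])

```text
time_s: 20.68
tool_pos: [542.8, 40.3, 73.2]
orientation: [[-1.0, 0.002, -0.001], [0.002, 1.0, 0.001], [0.001, 0.001, -1.0]]
wrist_force: [-0.2, 0.3, -1.3]
grip_width: 28.6
```

```bash
python3 go.py 539.6 41.2 64 180
```

```text
t 20.7 tcp [542.8  40.3  73.2] yaw 179.9 w 28.6 F [-0.2  0.3 -1.3] q6 now [-0.01 -1.58]
delta tool mm [3.2 0.9 9.2] | after turn [3.2 0.9 9.2] rot deg [ 0.1 -0.  -0.1]
```

Request:
play_rows([
  [0.002, 0, 0.004, 0, 0, 0, 1],
  [0.001, 0, 0.003, 0, 0, 0, 1],
  [0, 0, 0.002, 0, 0, 0, 1],
  [0, 0, 0.001, 0, 0, 0, 1],
  [0, 0, 0, 0, 0, 0, 1],
])

```text
time_s: 21.1
tool_pos: [540.1, 40.2, 63.9]
orientation: [[-1.0, 0.002, 0.001], [0.002, 1.0, 0.001], [-0.001, 0.001, -1.0]]
wrist_force: [-0.3, 0.1, -1.2]
grip_width: 28.7
```

```bash
python3 go.py 539.6 41.2 64 180
```

```text
t 21.1 tcp [540.1  40.2  63.9] yaw 179.9 w 28.7 F [-0.3  0.1 -1.2] q6 now [-0.01 -1.58]
delta tool mm [ 0.5  1.  -0.1] | after turn [ 0.5  1.  -0.1] rot deg [ 0.1  0.1 -0.1]
```

Request:
play_rows([
  [0, 0, 0.001, 0, 0, 0, 1],
  [0, 0, 0, 0, 0, 0, 0.45],
  [0, 0, 0, 0, 0, 0, 0.45],
  [0, 0, 0, 0, 0, 0, 0.45],
  [0, 0, -0.02, 0, 0, 0, 0.45],
  [0, 0, -0.035, 0, 0, 0, 0.45],
  [0, 0, -0.035, 0, 0, 0, 0.45],
  [0, 0, -0.02, 0, 0, 0, 0.45],
  [-0.004, -0.036, 0, 0, 0, 0, 0.45],
  [-0.004, -0.036, 0, 0, 0, 0, 0.45],
])

```text
time_s: 21.93
tool_pos: [547.8, -28.8, 178.4]
orientation: [[-1.0, -0.005, 0.001], [-0.005, 1.0, 0.001], [-0.001, 0.001, -1.0]]
wrist_force: [0.8, 0.1, -0.3]
grip_width: 47.2
```

Request:
play_rows([
  [-0.004, -0.036, 0, 0, 0, 0, 0.45],
  [-0.004, -0.036, 0, 0, 0, 0, 0.45],
  [-0.004, -0.036, 0, 0, 0, 0, 0.45],
  [-0.004, -0.036, 0, 0, 0, 0, 0.45],
  [-0.004, -0.036, 0, 0, 0, 0, 0.45],
  [-0.004, -0.036, 0, 0, 0, 0, 0.45],
  [-0.004, -0.036, 0, 0, 0, 0, 0.45],
  [-0.004, -0.036, 0, 0, 0, -3.4, 0.45],
  [-0.004, -0.02, 0, 0, 0, -3.4, 0.45],
  [0, 0, 0, 0, 0, 0, 0.45],
])

```text
time_s: 22.77
tool_pos: [586.9, -357.5, 179.2]
orientation: [[-0.992, -0.126, 0.007], [-0.126, 0.992, -0.001], [-0.007, -0.002, -1.0]]
wrist_force: [0.6, 0.1, -0.1]
grip_width: 47.1
```

```bash
python3 go.py 590.4 -358 9 186.8; python3 -c "
from meas import *
p=snap('top','t9.png')
q=snap('scene','s9.png')
cv2.imwrite('pics/t9z.png',cv2.resize(cv2.imread('pics/t9.png')[140:260,180:500],None,fx=2.4,fy=2.4))
"
```

```text
t 22.8 tcp [ 586.9 -357.5  179.2] yaw -172.7 w 47.1 F [ 0.6  0.1 -0.1] q6 now [-0.62 -2.31]
delta tool mm [ -2.3  -0.6 170.2] | after turn [ -3.4  -0.9 170.2] rot deg [-0.1  0.4  0.5]
```

View pics/t9z.png

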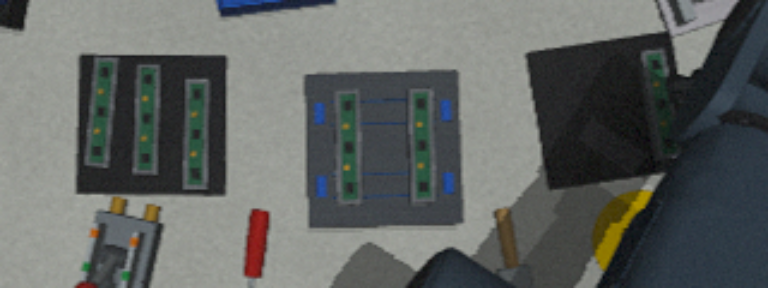

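Request:
play_rows([
  [-0.001, 0, 0.02, 0, 0.4, 0.5, 0.45],
  [0, 0, 0.034, 0, 0.1, 0, 0.45],
  [0, 0, 0.034, 0, 0.1, 0, 0.45],
  [0, 0, 0.03, 0, 0, 0, 0.45],
  [0, 0, 0.012, 0, 0, 0, 0.45],
  [0, 0, 0, 0, 0, 0, 0.45],
  [0, 0, 0, 0, 0, 0, 0.45],
])

```text
time_s: 23.45
tool_pos: [589.6, -346.1, 48.1]
orientation: [[-0.993, -0.114, -0.002], [-0.114, 0.993, -0.002], [0.002, -0.002, -1.0]]
wrist_force: [0.2, 0.4, 0.3]
grip_width: 46.9
```

```bash
python3 go.py 590.4 -358 9 186.8
```

```text
t 23.4 tcp [ 589.6 -346.1   48.1] yaw -173.4 w 46.9 F [0.2 0.4 0.3] q6 now [-0.6  -2.28]
delta tool mm [  0.5 -11.8  39.2] | after turn [  0.6 -11.9  39.1] rot deg [-0.1 -0.1 -0.2]
```

Request:
play_rows([
  [0, -0.008, 0, 0, 0, 0, 0.45],
  [0, -0.003, 0.005, 0, 0, 0, 0.45],
  [0, 0, 0.004, 0, 0, 0, 0.45],
  [0, 0, 0, 0, 0, 0, 0.45],
  [0, 0, 0, 0, 0, 0, 0.45],
])

```text
time_s: 23.87
tool_pos: [594.0, -359.4, 45.5]
orientation: [[-0.993, -0.114, 0.006], [-0.114, 0.993, -0.007], [-0.005, -0.008, -1.0]]
wrist_force: [0.1, -0.2, 0.5]
grip_width: 46.8
```

```bash
python3 go.py 590.4 -358 9 186.8; python3 -c "
from meas import *
p=snap('wrist','w9.png')"
```

```text
t 23.9 tcp [ 594.  -359.4   45.5] yaw -173.4 w 46.8 F [ 0.1 -0.2  0.5] q6 now [-0.61 -2.29]
delta tool mm [ 3.6  2.1 36.5] | after turn [ 3.4  1.8 36.5] rot deg [-0.4  0.3 -0.2]
```

View pics/w9.png

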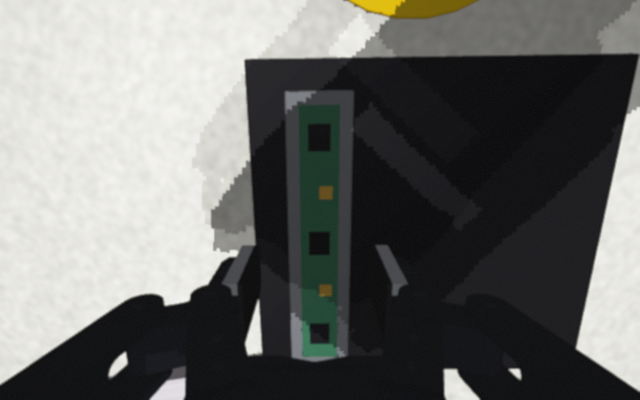

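Request:
play_rows([
  [0.003, 0.001, 0.007, -0.3, 0.3, -0.2, 0.45],
  [0.001, 0.001, 0.01, 0, 0.1, 0, 0.45],
  [0, 0, 0.009, 0, 0.1, 0, 0.45],
  [0, 0, 0.006, 0, 0, 0, 0.45],
  [0, 0, 0.001, 0, 0, 0, 0.45],
  [0, 0, 0, 0, 0, 0, 0.45],
])

```text
time_s: 24.42
tool_pos: [588.8, -357.5, 8.5]
orientation: [[-0.993, -0.118, -0.005], [-0.118, 0.993, -0.002], [0.005, -0.001, -1.0]]
wrist_force: [-0.8, -0.5, -0.1]
grip_width: 47.1
```

```bash
python3 go.py 590.4 -358 9 186.8
```

```text
t 24.4 tcp [ 588.8 -357.5    8.5] yaw -173.2 w 47.1 F [-0.8 -0.5 -0.1] q6 now [-0.61 -2.3 ]
delta tool mm [-1.5 -0.7 -0.5] | after turn [-1.6 -0.7 -0.5] rot deg [-0.1 -0.3 -0. ]
```

Request:
play_rows([
  [0, 0, 0, 0, -0.3, 0, 1],
  [0, 0, 0, 0, 0, 0, 1],
  [0, 0, 0, 0, 0, 0, 1],
  [0, 0, 0, 0, 0, 0, 1],
  [0, 0, -0.015, 0, 0, 0, 1],
  [0, 0, -0.035, 0, 0, 0, 1],
  [0, 0, -0.035, 0, 0, 0, 1],
  [0, 0, -0.035, 0, 0, 0, 1],
  [0, 0, -0.02, 0, 0, 6, 1],
  [0, 0, 0, 0, 0, 6.9, 1],
])

```text
time_s: 25.25
tool_pos: [587.8, -356.5, 158.5]
orientation: [[-0.994, 0.109, -0.002], [0.109, 0.994, 0.0], [0.002, 0.0, -1.0]]
wrist_force: [-0.1, 0.3, -1.1]
grip_width: 28.9
```

Request:
play_rows([
  [0, 0, 0, 0, 0, 6.9, 1],
  [0, 0, 0, 0, 0, 6.9, 1],
  [0, 0, 0, 0, 0, 6.9, 1],
  [0, 0, 0, 0, 0, 6.9, 1],
  [0, 0, 0, 0, 0, 6.9, 1],
  [0, 0, 0, 0, 0, 6.9, 1],
  [0, 0, 0, 0, 0, 6.9, 1],
  [0, 0, 0, 0, 0, 6.9, 1],
  [0, 0, 0, 0, 0, 6.9, 1],
  [0, 0, 0, 0, 0, 6.9, 1],
])

```text
time_s: 26.08
tool_pos: [588.6, -357.0, 176.5]
orientation: [[-0.208, 0.978, 0.011], [0.978, 0.208, -0.008], [-0.01, 0.009, -1.0]]
wrist_force: [0.4, -0.4, -2.1]
grip_width: 28.9
```

```bash
python3 go.py 494.6 -3.8 87 90
```

```text
t 26.1 tcp [ 588.6 -357.   176.5] yaw 102.0 w 28.9 F [ 0.4 -0.4 -2.1] q6 now [-0.61 -0.82]
delta tool mm [366.  -19.1  85.6] | after turn [353.2 -94.   89.5] rot deg [ 0.6  0.5 12. ]
```

Request:
play_rows([
  [0, 0, 0, 0.6, 0.5, 6, 1],
  [0, 0, 0, 0, 0, 2, 1],
  [0.034, -0.009, 0, 0, 0, 0, 1],
  [0.034, -0.009, 0, 0, 0, 0, 1],
  [0.034, -0.009, 0, 0, 0, 0, 1],
  [0.034, -0.009, 0, 0, 0, 0, 1],
  [0.034, -0.009, 0, 0, 0, 0, 1],
  [0.034, -0.009, 0, 0, 0, 0, 1],
  [0.034, -0.009, 0, 0, 0, 0, 1],
  [0.034, -0.009, 0, 0, 0, 0, 1],
])

```text
time_s: 26.92
tool_pos: [498.4, -84.6, 186.3]
orientation: [[-0.046, 0.999, 0.009], [0.999, 0.046, -0.007], [-0.008, 0.009, -1.0]]
wrist_force: [1.7, 0.7, -1.1]
grip_width: 28.7
```

```bash
python3 go.py 494.6 -3.8 87 90
```

```text
t 26.9 tcp [498.4 -84.6 186.3] yaw 92.6 w 28.7 F [ 1.7  0.7 -1.1] q6 now [-0.26 -0.3 ]
delta tool mm [81.6 -1.  98.6] | after turn [80.8 -3.8 99.3] rot deg [0.5 0.4 2.6]
```

Request:
play_rows([
  [0.034, -0.002, 0, 0.5, 0.4, 2.5, 1],
  [0.034, 0, 0, 0, 0, 0, 1],
  [0.004, 0, 0.01, 0, 0, 0, 1],
  [0, 0, 0.025, 0, 0, 0, 1],
  [0, 0, 0.015, 0, 0, 0, 1],
  [0, 0, 0, 0, 0, 0, 1],
  [0, 0, 0, 0, 0, 0, 1],
])

```text
time_s: 27.5
tool_pos: [492.9, -3.3, 143.1]
orientation: [[-0.007, 1.0, 0.01], [1.0, 0.007, -0.001], [-0.001, 0.01, -1.0]]
wrist_force: [-0.1, -0.5, -1.3]
grip_width: 29.0
```

```bash
python3 go.py 494.6 -3.8 87 90
```

```text
t 27.5 tcp [492.9  -3.3 143.1] yaw 90.4 w 29.0 F [-0.1 -0.5 -1.3] q6 now [-0.1  -0.11]
delta tool mm [-0.5  1.1 56.1] | after turn [-0.5  1.7 56.1] rot deg [0.6 0.  0.4]
```

Request:
play_rows([
  [0, 0.001, 0.01, 0.6, 0, 0.4, 1],
  [0, 0, 0.015, 0.1, 0, 0, 1],
  [0, 0, 0.012, 0.1, 0, 0, 1],
  [0, 0, 0.008, 0, 0, 0, 1],
  [0, 0, 0, 0, 0, 0, 1],
  [0, 0, 0, 0, 0, 0, 1],
])

```text
time_s: 28.0
tool_pos: [496.6, -5.2, 99.0]
orientation: [[0.004, 1.0, 0.0], [1.0, -0.004, -0.002], [-0.002, 0.0, -1.0]]
wrist_force: [-0.2, -0.1, -0.2]
grip_width: 28.9
```

```bash
python3 go.py 494.6 -3.8 87 90
```

```text
t 28.0 tcp [496.6  -5.2  99. ] yaw 89.8 w 28.9 F [-0.2 -0.1 -0.2] q6 now [-0.1 -0.1]
delta tool mm [ 1.4 -2.  12. ] | after turn [ 1.4 -2.  12. ] rot deg [ 0.   0.1 -0.2]
```

Request:
play_rows([
  [0.001, -0.002, 0.004, 0, 0.1, -0.2, 1],
  [0, 0, 0.004, 0, 0, 0, 1],
  [0, 0, 0.002, 0, 0, 0, 1],
  [0, 0, 0.001, 0, 0, 0, 1],
  [0, 0, 0, 0, 0, 0, 1],
])

```text
time_s: 28.42
tool_pos: [495.1, -4.3, 88.2]
orientation: [[0.0, 1.0, 0.002], [1.0, -0.0, 0.0], [0.0, 0.002, -1.0]]
wrist_force: [-0.1, 0.3, -1.6]
grip_width: 29.0
```

```bash
python3 go.py 494.6 -3.8 87 90; python3 -c "
from meas import *
p=snap('wrist','w10.png')"
```

```text
t 28.4 tcp [495.1  -4.3  88.2] yaw 90.0 w 29.0 F [-0.1  0.3 -1.6] q6 now [-0.1 -0.1]
delta tool mm [ 0.5 -0.5  1.2] | after turn [ 0.5 -0.5  1.2] rot deg [ 0.1 -0.  -0. ]
```

View pics/w10.png

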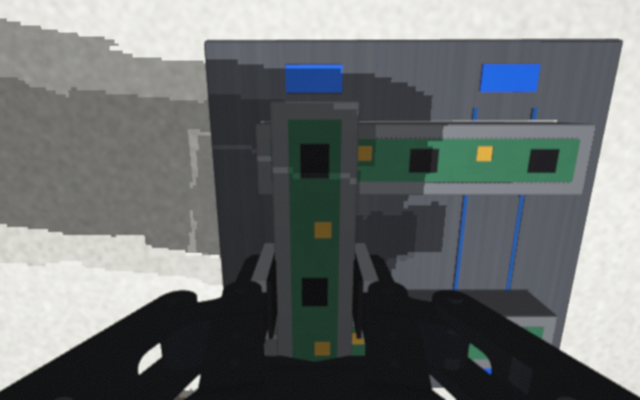

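Good. Settle 1–2 mm lower, release, rise.

Request:
play_rows([
  [0, 0, 0.002, 0, 0, 0, 1],
  [0, 0, 0.001, 0, 0, 0, 1],
  [0, 0, 0, 0, 0, 0, 1],
  [0, 0, 0, 0, 0, 0, 0.45],
  [0, 0, 0, 0, 0, 0, 0.45],
  [0, 0, 0, 0, 0, 0, 0.45],
  [0, 0, -0.02, 0, 0, 0, 0.45],
  [0, 0, -0.035, 0, 0, 0, 0.45],
  [0, 0, -0.03, 0, 0, 0, 0.45],
  [0, 0, -0.02, 0, 0, 0, 0.45],
])

```text
time_s: 29.3
tool_pos: [493.1, -4.1, 191.1]
orientation: [[0.0, 1.0, -0.005], [1.0, -0.0, 0.001], [0.001, -0.005, -1.0]]
wrist_force: [-0.2, -1.0, 0.6]
grip_width: 47.1
```

```bash
python3 go.py 566.2 230.5 120 177.8; python3 -c "
from meas import *
p=snap('top','t11.png')
q=snap('wrist','w11.png')
"
```

```text
t 29.3 tcp [493.1  -4.1 191.1] yaw 90.0 w 47.1 F [-0.2 -1.   0.6] q6 now [-0.1 -0.1]
delta tool mm [234.6  73.4  71. ] | after turn [-64.  237.3  71.1] rot deg [ -0.2  -0.3 -87.8]
```

View pics/w11.png

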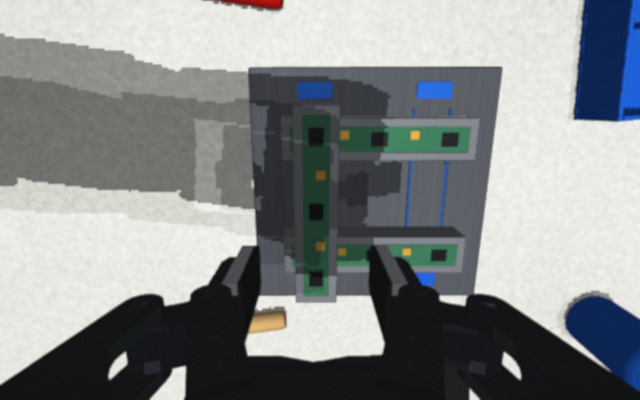

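Request:
play_rows([
  [0, 0, 0, 0, 0, -6.8, 0.45],
  [0, 0, 0, 0, 0, -6.8, 0.45],
  [0, 0, 0, 0, 0, -6.8, 0.45],
  [0, 0, 0, 0, 0, -6.8, 0.45],
  [0, 0, 0, 0, 0, -6.8, 0.45],
  [0, 0, 0, 0, 0, -6.8, 0.45],
  [0, 0, 0, 0, 0, -6.8, 0.45],
  [0, 0, 0, 0, 0, -6.8, 0.45],
  [0, 0, 0, 0, 0, -6.8, 0.45],
  [0, 0, 0, 0, 0, -6.8, 0.45],
])

```text
time_s: 30.23
tool_pos: [492.0, -4.1, 184.8]
orientation: [[-0.945, 0.326, -0.007], [0.326, 0.945, 0.001], [0.007, -0.001, -1.0]]
wrist_force: [0.5, -0.3, -0.5]
grip_width: 47.1
```

Request:
play_rows([
  [0, 0, 0, 0, 0, -6.8, 0.45],
  [0, 0, 0, 0, 0, -6.8, 0.45],
  [0, 0, 0, 0, 0, -4, 0.45],
  [-0.009, 0.034, 0, 0, 0, 0, 0.45],
  [-0.009, 0.034, 0, 0, 0, 0, 0.45],
  [-0.009, 0.034, 0, 0, 0, 0, 0.45],
  [-0.009, 0.034, 0, 0, 0, 0, 0.45],
  [-0.009, 0.034, 0, 0, 0, 0, 0.45],
  [-0.009, 0.034, 0, 0, 0, 0, 0.45],
  [-0.005, 0.02, 0, 0, 0, 0, 0.45],
])

```text
time_s: 31.07
tool_pos: [550.1, 225.3, 173.8]
orientation: [[-1.0, 0.007, -0.018], [0.007, 1.0, -0.0], [0.018, -0.0, -1.0]]
wrist_force: [0.8, -0.1, 0.1]
grip_width: 46.8
```

```bash
python3 go.py 566.2 230.5 9 177.8; python3 -c "
from meas import *
p=snap('wrist','w12.png')
for o in carriers(p,30):print(o)
"
```

```text
t 31.1 tcp [550.1 225.3 173.8] yaw 179.6 w 46.8 F [ 0.8 -0.1  0.1] q6 now [ 0.31 -1.26]
delta tool mm [-19.    5.4 164.5] | after turn [-15.9   5.8 164.8] rot deg [-0.  -1.   1.8]
(476.4, -3.3, 21.8, 3.8, 88.9, [25, 103])
(498.5, -17.9, 24.5, 23.7, -17.3, [16, 133])
(566.3, 230.4, 127.8, 17.9, -2.2, [321, 206])
(574.5, -3.6, 113.5, 22.3, 0.0, [47, 220])
(566.3, 293.5, 86.0, 18.2, -1.0, [396, 206])
(594.4, 349.8, 121.8, 18.4, -5.8, [460, 235])
```

Request:
play_rows([
  [-0.008, 0.002, 0.01, 0, -1, 1.8, 0.45],
  [-0.006, 0, 0.03, 0, 0.1, 0, 0.45],
  [0, 0, 0.034, 0, 0.1, 0, 0.45],
  [0, 0, 0.03, 0, 0, 0, 0.45],
  [0, 0, 0.015, 0, 0, 0, 0.45],
  [0, 0, 0, 0, 0, 0, 0.45],
  [0, 0, 0, 0, 0, 0, 0.45],
])

```text
time_s: 31.7
tool_pos: [562.6, 232.1, 43.4]
orientation: [[-0.999, 0.034, -0.007], [0.034, 0.999, -0.001], [0.007, -0.001, -1.0]]
wrist_force: [0.8, -0.9, -0.0]
grip_width: 46.5
```

```bash
python3 go.py 566.2 230.5 9 177.8
```

```text
t 31.7 tcp [562.6 232.1  43.4] yaw 178.1 w 46.5 F [ 0.8 -0.9 -0. ] q6 now [ 0.31 -1.22]
delta tool mm [-3.8 -1.4 34.4] | after turn [-3.6 -1.4 34.4] rot deg [-0.1 -0.4  0.3]
```

Request:
play_rows([
  [-0.003, -0.001, 0.006, 0, -0.4, 0.3, 0.45],
  [-0.001, 0, 0.01, 0, 0.1, 0, 0.45],
  [0, 0, 0.008, 0, 0.1, 0, 0.45],
  [0, 0, 0.005, 0, 0, 0, 0.45],
  [0, 0, 0, 0, 0, 0, 0.45],
  [0, 0, 0, 0, 0, 0, 0.45],
])

```text
time_s: 32.2
tool_pos: [568.8, 231.0, 14.7]
orientation: [[-0.999, 0.04, 0.002], [0.04, 0.999, 0.001], [-0.002, 0.001, -1.0]]
wrist_force: [-0.2, -0.1, -0.6]
grip_width: 46.7
```

```bash
python3 go.py 566.2 230.5 9 177.8
```

```text
t 32.2 tcp [568.8 231.   14.7] yaw 177.7 w 46.7 F [-0.2 -0.1 -0.6] q6 now [ 0.31 -1.22]
delta tool mm [ 2.6 -0.6  5.7] | after turn [ 2.6 -0.6  5.7] rot deg [ 0.   0.1 -0.1]
```

Request:
play_rows([
  [0.002, 0, 0.005, 0, 0.1, 0, 0.45],
  [0, 0, 0.001, 0, 0, 0, 0.45],
  [0, 0, 0, 0, 0, 0, 1],
  [0, 0, 0, 0, 0, 0, 1],
  [0, 0, 0, 0, 0, 0, 1],
  [0, 0, 0, 0, 0, 0, 1],
])

```text
time_s: 32.7
tool_pos: [567.1, 231.5, 9.5]
orientation: [[-0.999, 0.04, 0.002], [0.04, 0.999, 0.001], [-0.002, 0.001, -1.0]]
wrist_force: [-0.1, -0.2, -1.7]
grip_width: 28.9
```

```bash
python3 go.py 566.2 230.5 9 177.8
```

```text
t 32.7 tcp [567.1 231.5   9.5] yaw 177.7 w 28.9 F [-0.1 -0.2 -1.7] q6 now [ 0.31 -1.22]
delta tool mm [ 0.9 -1.   0.5] | after turn [ 0.9 -1.   0.5] rot deg [ 0.1  0.1 -0.1]
```

Request:
play_rows([
  [0, 0, -0.015, 0, 0, 0, 1],
  [0, 0, -0.035, 0, 0, 0, 1],
  [0, 0, -0.035, 0, 0, 0, 1],
  [0, 0, -0.035, 0, 0, 0, 1],
  [0, 0, -0.03, 0, 0, 6, 1],
  [0, 0, 0, 0, 0, 6.8, 1],
  [0, 0, 0, 0, 0, 6.8, 1],
  [0, 0, 0, 0, 0, 6.8, 1],
  [0, 0, 0, 0, 0, 6.8, 1],
  [0, 0, 0, 0, 0, 6.8, 1],
])

```text
time_s: 33.53
tool_pos: [565.6, 230.8, 166.7]
orientation: [[-0.722, 0.692, -0.0], [0.692, 0.722, 0.001], [0.0, 0.0, -1.0]]
wrist_force: [-0.5, 0.2, -1.4]
grip_width: 28.6
```

Request:
play_rows([
  [0, 0, 0, 0, 0, 6.8, 1],
  [0, 0, 0, 0, 0, 6.8, 1],
  [0, 0, 0, 0, 0, 6.8, 1],
  [0, 0, 0, 0, 0, 6.8, 1],
  [0, 0, 0, 0, 0, 6.8, 1],
  [0, 0, 0, 0, 0, 6.8, 1],
  [0, 0, 0, 0, 0, 4, 1],
  [0, 0, 0, 0, 0, 0, 1],
])

```text
time_s: 34.2
tool_pos: [564.4, 230.3, 166.0]
orientation: [[0.023, 1.0, -0.002], [1.0, -0.023, -0.0], [-0.0, -0.002, -1.0]]
wrist_force: [0.2, 1.1, -1.7]
grip_width: 28.6
```

```bash
python3 go.py 584.6 -3.8 87.5 90
```

```text
t 34.2 tcp [564.4 230.3 166. ] yaw 88.7 w 28.6 F [ 0.2  1.1 -1.7] q6 now [0.31 0.33]
delta tool mm [-233.6   25.9   78.5] | after turn [-234.1   20.2   78.5] rot deg [-0.1  0.  -1.3]
```

Request:
play_rows([
  [-0.034, 0.003, 0, 0, 0, -1.3, 1],
  [-0.034, 0.003, 0, 0, 0, 0, 1],
  [-0.034, 0.003, 0, 0, 0, 0, 1],
  [-0.034, 0.003, 0, 0, 0, 0, 1],
  [-0.034, 0.003, 0, 0, 0, 0, 1],
  [-0.034, 0.003, 0, 0, 0, 0, 1],
  [-0.02, 0.003, 0, 0, 0, 0, 1],
  [0, 0, 0, 0, 0, 0, 1],
  [0, 0, 0, 0, 0, 0, 1],
])

```text
time_s: 34.95
tool_pos: [586.1, -2.5, 165.3]
orientation: [[-0.029, 1.0, -0.002], [1.0, 0.029, -0.0], [0.0, -0.002, -1.0]]
wrist_force: [0.3, 1.0, -2.1]
grip_width: 28.9
```

```bash
python3 go.py 584.6 -3.8 87.5 90
```

```text
t 35.0 tcp [586.1  -2.5 165.3] yaw 91.6 w 28.9 F [ 0.3  1.  -2.1] q6 now [-0.08 -0.11]
delta tool mm [-1.3 -1.3 77.8] | after turn [-1.3 -1.5 77.8] rot deg [-0.1 -0.   1.6]
```

Request:
play_rows([
  [0, -0.002, 0.012, 0, 0, 1, 1],
  [0, 0, 0.022, 0.1, 0, 0.4, 1],
  [0, 0, 0.022, 0.1, 0, 0, 1],
  [0, 0, 0.008, 0, 0, 0, 1],
  [0, 0, 0, 0, 0, 0, 1],
  [0, 0, 0, 0, 0, 0, 1],
])

```text
time_s: 35.45
tool_pos: [584.2, 1.7, 100.6]
orientation: [[-0.015, 1.0, -0.004], [1.0, 0.015, 0.0], [0.0, -0.004, -1.0]]
wrist_force: [0.5, 0.3, -0.5]
grip_width: 28.4
```

```bash
python3 go.py 584.6 -3.8 87.5 90
```

```text
t 35.5 tcp [584.2   1.7 100.6] yaw 90.9 w 28.4 F [ 0.5  0.3 -0.5] q6 now [-0.08 -0.09]
delta tool mm [-5.5  0.4 13.1] | after turn [-5.5  0.4 13.1] rot deg [-0.2 -0.   0.9]
```

Request:
play_rows([
  [-0.004, 0, 0.004, 0, 0, 0.7, 1],
  [-0.001, 0, 0.004, 0, 0, 0, 1],
  [0, 0, 0.002, 0, 0, 0, 1],
  [0, 0, 0.001, 0, 0, 0, 1],
  [0, 0, 0, 0, 0, 0, 1],
])

```text
time_s: 35.87
tool_pos: [585.9, -3.1, 92.1]
orientation: [[-0.004, 1.0, 0.001], [1.0, 0.004, 0.0], [0.0, 0.001, -1.0]]
wrist_force: [0.3, 0.9, -1.6]
grip_width: 28.8
```

```bash
python3 go.py 584.6 -3.8 87.5 90
```

```text
t 35.9 tcp [585.9  -3.1  92.1] yaw 90.2 w 28.8 F [ 0.3  0.9 -1.6] q6 now [-0.08 -0.09]
delta tool mm [-0.7 -1.3  4.6] | after turn [-0.7 -1.3  4.6] rot deg [ 0.1 -0.   0.2]
```

Request:
play_rows([
  [0, -0.001, 0.003, 0, 0, 0, 1],
  [0, 0, 0.002, 0, 0, 0, 1],
  [0, 0, 0.001, 0, 0, 0, 1],
  [0, 0, 0, 0, 0, 0, 1],
  [0, 0, 0, 0, 0, 0, 1],
])

```text
time_s: 36.28
tool_pos: [585.5, -3.2, 87.4]
orientation: [[-0.004, 1.0, 0.003], [1.0, 0.004, -0.0], [-0.0, 0.003, -1.0]]
wrist_force: [-1.0, 0.2, -2.1]
grip_width: 28.8
```

Request:
play_rows([
  [0, 0, 0, 0, 0, 0, 0.45],
  [0, 0, 0, 0, 0, 0, 0.45],
  [0, 0, 0, 0, 0, 0, 0.45],
  [0, 0, -0.02, 0, 0, 0, 0.45],
  [0, 0, -0.035, 0, 0, 0, 0.45],
  [0, 0, -0.035, 0, 0, 0, 0.45],
  [0, 0, -0.02, 0, 0, -6.8, 0.45],
  [0, 0, 0, 0, 0, -6.8, 0.45],
  [0, 0, 0, 0, 0, -6.8, 0.45],
  [0, 0, 0, 0, 0, -6.8, 0.45],
])

```text
time_s: 37.12
tool_pos: [585.2, -3.2, 202.8]
orientation: [[-0.474, 0.881, 0.004], [0.881, 0.474, -0.0], [-0.002, 0.003, -1.0]]
wrist_force: [-0.4, 0.2, -0.4]
grip_width: 46.8
```

Request:
play_rows([
  [0, 0, 0, 0, 0, -6.8, 0.45],
  [0, 0, 0, 0, 0, -6.8, 0.45],
  [0, 0, 0, 0, 0, -6.8, 0.45],
  [0, 0, 0, 0, 0, -6.8, 0.45],
  [0, 0, 0, 0, 0, -6.8, 0.45],
  [0, 0, 0, 0, 0, -6.8, 0.45],
  [0, 0, 0, 0, 0, -6.8, 0.45],
  [0, 0, 0, 0, 0, -6.8, 0.45],
  [0, 0, 0, 0, 0, -3, 0.45],
  [0, 0, 0, 0, 0, 0, 0.45],
])

```text
time_s: 37.95
tool_pos: [585.6, -3.1, 203.8]
orientation: [[-1.0, 0.016, 0.006], [0.016, 1.0, -0.0], [-0.006, -0.0, -1.0]]
wrist_force: [-0.7, 1.0, -0.2]
grip_width: 46.9
```

```bash
python3 go.py 587.2 292.4 9 177.6; python3 -c "
from meas import *
p=snap('wrist','w13.png')
"
```

```text
t 38.0 tcp [585.6  -3.1 203.8] yaw 179.1 w 46.9 F [-0.7  1.  -0.2] q6 now [-0.08 -1.64]
delta tool mm [  4.5 295.6 194.7] | after turn [ 10.8 295.4 194.8] rot deg [-0.   0.4  1.5]
```

View pics/w13.png

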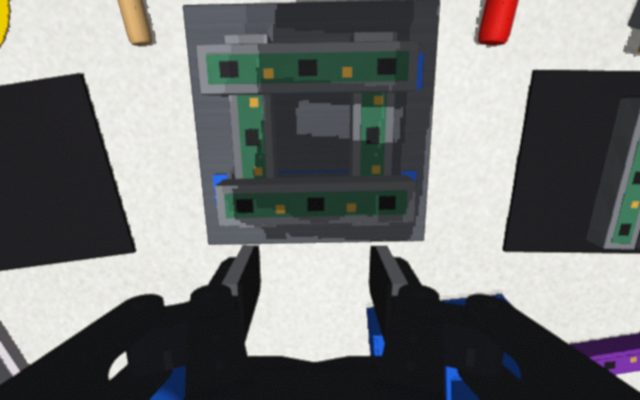

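Request:
play_rows([
  [0.001, 0.034, 0.008, 0, 0.4, 1.5, 0.45],
  [0.001, 0.034, 0.008, 0, 0, 0, 0.45],
  [0.001, 0.034, 0.008, 0, 0, 0, 0.45],
  [0.001, 0.034, 0.008, 0, 0, 0, 0.45],
  [0.001, 0.034, 0.008, 0, 0, 0, 0.45],
  [0.001, 0.034, 0.008, 0, 0, 0, 0.45],
  [0.001, 0.034, 0, 0, 0, 0, 0.45],
  [0.001, 0.034, 0, 0, 0, 0, 0.45],
  [0, 0.008, 0, 0, 0, 0, 0.45],
  [0, 0, 0, 0, 0, 0, 0.45],
])

```text
time_s: 38.83
tool_pos: [593.6, 288.0, 153.1]
orientation: [[-0.997, 0.079, 0.001], [0.079, 0.997, -0.001], [-0.002, -0.001, -1.0]]
wrist_force: [0.7, -0.5, -0.3]
grip_width: 47.2
```

```bash
python3 go.py 587.2 292.4 9 177.6; python3 -c "
from meas import *
p=snap('wrist','w14.png')
for o in carriers(p,30):print(o)
"
```

```text
t 38.8 tcp [593.6 288.  153.1] yaw 175.5 w 47.2 F [ 0.7 -0.5 -0.3] q6 now [ 0.38 -1.11]
delta tool mm [  6.9   4.  144.1] | after turn [  6.6   4.1 144.1] rot deg [-0.1  0.1 -2.1]
(587.2, 292.4, 127.8, 18.0, -2.5, [320, 181])
(592.4, 350.3, 117.6, 17.9, -5.4, [396, 180])
```

Request:
play_rows([
  [0.004, 0.002, 0.01, 0, 0, -2, 0.45],
  [0.002, 0.002, 0.03, 0, 0.1, 0, 0.45],
  [0, 0, 0.034, 0, 0.1, 0, 0.45],
  [0, 0, 0.02, 0, 0, 0, 0.45],
  [0, 0, 0.01, 0, 0, 0, 0.45],
  [0, 0, 0, 0, 0, 0, 0.45],
  [0, 0, 0, 0, 0, 0, 0.45],
])

```text
time_s: 39.47
tool_pos: [590.6, 283.2, 48.6]
orientation: [[-0.998, 0.056, 0.002], [0.056, 0.998, -0.001], [-0.002, -0.001, -1.0]]
wrist_force: [0.1, -0.3, 1.1]
grip_width: 46.7
```

```bash
python3 go.py 587.2 292.4 9 177.6
```

```text
t 39.5 tcp [590.6 283.2  48.6] yaw 176.8 w 46.7 F [ 0.1 -0.3  1.1] q6 now [ 0.38 -1.14]
delta tool mm [ 4.   9.1 39.6] | after turn [ 3.8  9.1 39.6] rot deg [-0.   0.1 -0.8]
```

Request:
play_rows([
  [0.003, 0.007, 0, 0, 0, -0.8, 0.45],
  [0, 0.002, 0.005, 0, 0.1, 0, 0.45],
  [0, 0, 0.005, 0, 0, 0, 0.45],
  [0, 0, 0, 0, 0, 0, 0.45],
])

```text
time_s: 39.8
tool_pos: [590.3, 293.0, 42.6]
orientation: [[-0.999, 0.042, 0.006], [0.042, 0.999, 0.002], [-0.006, 0.002, -1.0]]
wrist_force: [-0.2, -0.4, -0.1]
grip_width: 46.3
```

```bash
python3 go.py 587.2 292.4 9 177.6
```

```text
t 39.8 tcp [590.3 293.   42.6] yaw 177.6 w 46.3 F [-0.2 -0.4 -0.1] q6 now [ 0.39 -1.14]
delta tool mm [ 3.2 -0.8 33.6] | after turn [ 3.  -0.7 33.6] rot deg [ 0.1  0.3 -0. ]
```

Request:
play_rows([
  [0.002, -0.001, 0.007, 0, 0.3, 0, 0.45],
  [0.001, 0, 0.01, 0, 0.1, 0, 0.45],
  [0, 0, 0.008, 0, 0.1, 0, 0.45],
  [0, 0, 0.005, 0, 0, 0, 0.45],
  [0, 0, 0, 0, 0, 0, 0.45],
  [0, 0, 0, 0, 0, 0, 0.45],
])

```text
time_s: 40.3
tool_pos: [586.9, 292.3, 9.4]
orientation: [[-0.999, 0.042, -0.003], [0.042, 0.999, 0.002], [0.003, 0.002, -1.0]]
wrist_force: [0.8, -0.5, -0.0]
grip_width: 47.0
```

```bash
python3 go.py 587.2 292.4 9 177.6
```

```text
t 40.3 tcp [586.9 292.3   9.4] yaw 177.6 w 47.0 F [ 0.8 -0.5 -0. ] q6 now [ 0.39 -1.14]
delta tool mm [-0.3  0.1  0.4] | after turn [-0.3  0.1  0.4] rot deg [ 0.1 -0.2 -0. ]
```

Request:
play_rows([
  [0, 0, 0, 0, -0.2, 0, 1],
  [0, 0, 0, 0, 0, 0, 1],
  [0, 0, 0, 0, 0, 0, 1],
  [0, 0, 0, 0, 0, 0, 1],
  [0, 0, -0.015, 0, 0, 0, 1],
  [0, 0, -0.035, 0, 0, 0, 1],
  [0, 0, -0.035, 0, 0, 0, 1],
  [0, 0, -0.035, 0, 0, 0, 1],
  [0, 0, -0.035, 0, 0, -2.4, 1],
  [0, 0, -0.025, 0, 0, 0, 1],
])

```text
time_s: 41.13
tool_pos: [583.5, 290.5, 195.3]
orientation: [[-1.0, -0.001, -0.01], [-0.001, 1.0, -0.002], [0.01, -0.002, -1.0]]
wrist_force: [0.3, -0.4, -1.8]
grip_width: 29.0
```

Request:
play_rows([
  [0.004, -0.034, 0, 0, 0, 0, 1],
  [0.004, -0.034, 0, 0, 0, 0, 1],
  [0.004, -0.034, 0, 0, 0, 0, 1],
  [0.004, -0.034, 0, 0, 0, 0, 1],
  [0.004, -0.034, 0, 0, 0, 0, 1],
  [0.004, -0.034, 0, 0, 0, 0, 1],
  [0.004, -0.034, 0, 0, 0, 0, 1],
  [0.004, -0.034, 0, 0, 0, 0, 1],
  [0.004, -0.034, 0, 0, 0, 0, 1],
  [0, -0.025, 0, 0, 0, 0, 1],
])

```text
time_s: 41.97
tool_pos: [547.9, -48.1, 216.1]
orientation: [[-1.0, -0.011, 0.015], [-0.01, 1.0, 0.004], [-0.015, 0.004, -1.0]]
wrist_force: [0.5, 0.4, -0.5]
grip_width: 28.5
```

Request:
play_rows([
  [0, 0, 0, 0, 0, 0, 1],
  [0, 0, 0, 0, 0, 0, 1],
])

```text
time_s: 42.13
tool_pos: [547.4, -53.1, 218.5]
orientation: [[-1.0, -0.005, 0.017], [-0.005, 1.0, 0.003], [-0.017, 0.003, -1.0]]
wrist_force: [-0.1, 1.3, -1.6]
grip_width: 29.0
```

```bash
python3 go.py 539.6 -48.8 112 180
```

```text
t 42.1 tcp [547.4 -53.1 218.5] yaw -179.7 w 29.0 F [-0.1  1.3 -1.6] q6 now [-0.18 -1.76]
delta tool mm [  9.6   4.  106.3] | after turn [  7.8   4.3 106.5] rot deg [0.2 1.  0.3]
```

Request:
play_rows([
  [0.004, 0.002, 0.01, 0.2, 1, 0.3, 1],
  [0.003, 0.002, 0.028, 0, 0, 0, 1],
  [0, 0, 0.028, 0, 0.1, 0, 1],
  [0, 0, 0.01, 0, 0, 0, 1],
  [0, 0, 0, 0, 0, 0, 1],
  [0, 0, 0, 0, 0, 0, 1],
])

```text
time_s: 42.63
tool_pos: [540.0, -44.5, 141.7]
orientation: [[-1.0, -0.002, -0.002], [-0.002, 1.0, -0.002], [0.002, -0.002, -1.0]]
wrist_force: [0.5, -1.3, -1.4]
grip_width: 29.3
```

```bash
python3 go.py 539.6 -48.8 112 180; python3 -c "
from h import *
snap('wrist','w15.png')"
```

```text
t 42.6 tcp [540.  -44.5 141.7] yaw -179.9 w 29.3 F [ 0.5 -1.3 -1.4] q6 now [-0.17 -1.74]
delta tool mm [ 0.3 -4.3 29.7] | after turn [ 0.4 -4.3 29.7] rot deg [-0.1 -0.1  0.1]
```

View pics/w15.png

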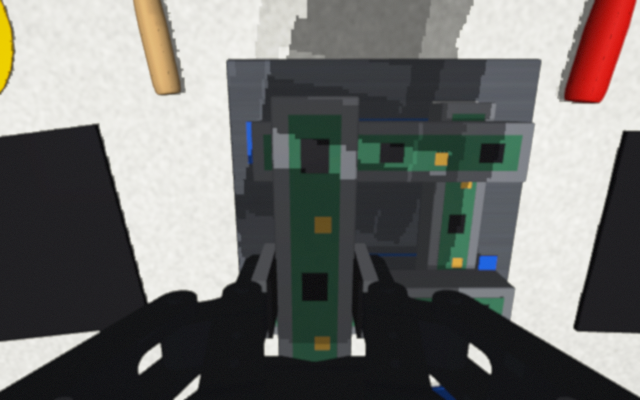

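Request:
play_rows([
  [0, -0.003, 0.007, 0, 0, 0, 1],
  [0, -0.001, 0.009, 0, 0.1, 0, 1],
  [0, 0, 0.006, 0, 0.1, 0, 1],
  [0, 0, 0, 0, 0, 0, 1],
  [0, 0, 0, 0, 0, 0, 1],
])

```text
time_s: 43.1
tool_pos: [542.1, -48.8, 121.2]
orientation: [[-1.0, -0.003, -0.001], [-0.003, 1.0, -0.003], [0.001, -0.003, -1.0]]
wrist_force: [0.1, 0.0, -1.5]
grip_width: 28.7
```

```bash
python3 go.py 539.6 -48.8 112 180
```

```text
t 43.1 tcp [542.1 -48.8 121.2] yaw -179.8 w 28.7 F [ 0.1  0.  -1.5] q6 now [-0.17 -1.75]
delta tool mm [2.5 0.1 9.2] | after turn [2.5 0.  9.2] rot deg [-0.2 -0.   0.2]
```

Request:
play_rows([
  [0.002, 0, 0.004, -0.1, 0, 0.1, 1],
  [0, 0, 0.003, 0, 0, 0, 1],
  [0, 0, 0.002, 0, 0, 0, 1],
  [0, 0, 0.001, 0, 0, 0, 1],
  [0, 0, 0, 0, 0, 0, 1],
])

```text
time_s: 43.52
tool_pos: [540.2, -49.1, 111.5]
orientation: [[-1.0, -0.001, 0.001], [-0.001, 1.0, -0.001], [-0.001, -0.001, -1.0]]
wrist_force: [0.0, -0.6, -1.5]
grip_width: 29.0
```

```bash
python3 go.py 539.6 -48.8 111.4 180
```

```text
t 43.5 tcp [540.2 -49.1 111.5] yaw -180.0 w 29.0 F [ 0.  -0.6 -1.5] q6 now [-0.18 -1.75]
delta tool mm [0.6 0.3 0.1] | after turn [0.6 0.3 0.1] rot deg [-0.1  0.   0. ]
```

Request:
play_rows([
  [0, 0, 0.001, 0, 0, 0, 1],
  [0, 0, 0, 0, 0, 0, 0.45],
  [0, 0, 0, 0, 0, 0, 0.45],
  [0, 0, 0, 0, 0, 0, 0.45],
  [0, 0, -0.02, 0, 0, 0, 0.45],
  [0, 0, -0.035, 0, 0, 0, 0.45],
  [0, 0, -0.035, 0, 0, 0, 0.45],
  [-0.005, 0.034, 0, 0, 0, 0, 0.45],
  [-0.005, 0.034, 0, 0, 0, 0, 0.45],
  [-0.005, 0.034, 0, 0, 0, 0, 0.45],
])

```text
time_s: 44.35
tool_pos: [556.3, 50.9, 206.1]
orientation: [[-1.0, 0.007, 0.003], [0.007, 1.0, -0.001], [-0.003, -0.001, -1.0]]
wrist_force: [0.4, 0.3, -0.5]
grip_width: 47.2
```

Request:
play_rows([
  [-0.005, 0.034, 0, 0, 0, 0, 0.45],
  [-0.005, 0.034, 0, 0, 0, 0, 0.45],
  [-0.005, 0.034, 0, 0, 0, 0, 0.45],
  [-0.005, 0.034, 0, 0, 0, 0, 0.45],
  [-0.005, 0.034, 0, 0, 0, 0, 0.45],
  [-0.005, 0.034, 0, 0, 0, 0, 0.45],
  [-0.005, 0.034, 0, 0, 0, 0, 0.45],
  [-0.005, 0.034, 0, 0, 0, 2, 0.45],
  [0, 0.015, 0, 0, 0, 2, 0.45],
  [0, 0, 0, 0, 0, 0, 0.45],
])

```text
time_s: 45.18
tool_pos: [599.2, 358.5, 205.7]
orientation: [[-0.997, 0.076, 0.007], [0.076, 0.997, 0.0], [-0.007, 0.001, -1.0]]
wrist_force: [-0.3, -0.7, -0.0]
grip_width: 47.0
```

Request:
play_rows([
  [0, 0, 0, 0, 0, 0, 0.45],
  [0, 0, 0, 0, 0, 0, 0.45],
])

```text
time_s: 45.35
tool_pos: [598.9, 358.5, 204.8]
orientation: [[-0.997, 0.074, 0.006], [0.074, 0.997, -0.0], [-0.006, 0.0, -1.0]]
wrist_force: [0.6, -0.9, -0.6]
grip_width: 46.9
```

```bash
python3 go.py 597.4 349.8 9 174.25;  python3 -c "
from meas import *
p=snap('wrist','w16.png')
for o in carriers(p,30):print(o)
p=snap('top','t16.png')
cv2.imwrite('pics/t16z.png',cv2.resize(cv2.imread('pics/t16.png')[140:260,180:500],None,fx=2.4,fy=2.4))
"
```

```text
t 45.4 tcp [598.9 358.5 204.8] yaw 175.8 w 46.9 F [ 0.6 -0.9 -0.6] q6 now [ 0.47 -1.02]
delta tool mm [  2.1  -8.8 195.8] | after turn [  0.6  -8.8 195.8] rot deg [0.  0.4 1.5]
(597.1, 349.7, 127.3, 18.0, -5.9, [305, 175])
(644.8, 623.1, 95.9, 7.3, 62.8, [600, 209])
```

View pics/t16z.png

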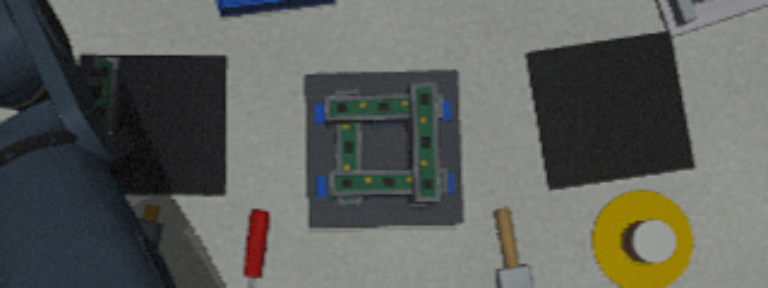

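Request:
play_rows([
  [0, -0.006, 0.015, 0, 0.4, 1.5, 0.45],
  [0, -0.003, 0.034, 0, 0.1, 0, 0.45],
  [0, 0, 0.034, 0, 0.1, 0, 0.45],
  [0, 0, 0.034, 0, 0.1, 0, 0.45],
  [0, 0, 0.03, 0, 0, 0, 0.45],
  [0, 0, 0.015, 0, 0, 0, 0.45],
  [0, 0, 0, 0, 0, 0, 0.45],
  [0, 0, 0, 0, 0, 0, 0.45],
])

```text
time_s: 46.12
tool_pos: [599.0, 337.3, 33.7]
orientation: [[-0.993, 0.119, -0.007], [0.119, 0.993, 0.001], [0.007, -0.0, -1.0]]
wrist_force: [0.2, 0.2, 0.9]
grip_width: 47.0
```

```bash
python3 go.py 597.4 349.8 9 174.2
```

```text
t 46.1 tcp [599.  337.3  33.7] yaw 173.2 w 47.0 F [0.2 0.2 0.9] q6 now [ 0.44 -1.01]
delta tool mm [ 2.9 12.2 24.8] | after turn [ 2.9 12.2 24.7] rot deg [ 0.  -0.4 -1. ]
```

Request:
play_rows([
  [0.002, 0.008, -0.01, 0, -0.3, -1, 0.45],
  [0.001, 0.004, 0, 0, 0, 0, 0.45],
  [0, 0, 0, 0, 0, 0, 0.45],
  [0, 0, 0, 0, 0, 0, 0.45],
])

```text
time_s: 46.45
tool_pos: [599.2, 350.3, 49.2]
orientation: [[-0.995, 0.102, 0.004], [0.102, 0.995, 0.003], [-0.004, 0.003, -1.0]]
wrist_force: [0.3, 0.0, 1.1]
grip_width: 47.0
```

```bash
python3 go.py 597.4 349.8 9 174.2
```

```text
t 46.5 tcp [599.2 350.3  49.2] yaw 174.1 w 47.0 F [0.3 0.  1.1] q6 now [ 0.46 -1.01]
delta tool mm [ 1.9 -0.8 40.2] | after turn [ 1.8 -0.7 40.2] rot deg [ 0.2  0.2 -0.1]
```

Request:
play_rows([
  [0.002, -0.001, 0.008, 0.1, 0.3, 0, 0.45],
  [0, 0, 0.011, 0, 0.1, 0, 0.45],
  [0, 0, 0.01, 0, 0.1, 0, 0.45],
  [0, 0, 0.008, 0, 0, 0, 0.45],
  [0, 0, 0, 0, 0, 0, 0.45],
  [0, 0, 0, 0, 0, 0, 0.45],
])

```text
time_s: 46.95
tool_pos: [597.2, 350.0, 9.4]
orientation: [[-0.995, 0.102, -0.004], [0.102, 0.995, 0.003], [0.004, 0.002, -1.0]]
wrist_force: [-0.1, -0.8, -0.4]
grip_width: 46.8
```

```bash
python3 go.py 597.4 349.8 9 174.2
```

```text
t 47.0 tcp [597.2 350.    9.4] yaw 174.2 w 46.8 F [-0.1 -0.8 -0.4] q6 now [ 0.46 -1.01]
delta tool mm [-0.3 -0.2  0.4] | after turn [-0.3 -0.2  0.4] rot deg [ 0.1 -0.2 -0. ]
```

Grasp, lift and carry to (539.6, 41.2).

Request:
play_rows([
  [0, 0, 0, 0, -0.2, 0, 1],
  [0, 0, 0, 0, 0, 0, 1],
  [0, 0, 0, 0, 0, 0, 1],
  [0, 0, 0, 0, 0, 0, 1],
  [0, 0, -0.015, 0, 0, 0, 1],
  [0, 0, -0.035, 0, 0, 0, 1],
  [0, 0, -0.035, 0, 0, 0, 1],
  [0, 0, -0.035, 0, 0, -3, 1],
  [0, 0, -0.035, 0, 0, -2.8, 1],
  [0, 0, -0.025, 0, 0, 0, 1],
])

```text
time_s: 47.78
tool_pos: [594.0, 347.8, 194.4]
orientation: [[-1.0, -0.004, -0.011], [-0.004, 1.0, -0.003], [0.011, -0.003, -1.0]]
wrist_force: [0.6, 0.1, -2.3]
grip_width: 28.7
```

Request:
play_rows([
  [0.006, -0.034, 0, 0, 0, 0, 1],
  [0.006, -0.034, 0, 0, 0, 0, 1],
  [0.006, -0.034, 0, 0, 0, 0, 1],
  [0.006, -0.034, 0, 0, 0, 0, 1],
  [0.006, -0.034, 0, 0, 0, 0, 1],
  [0.006, -0.034, 0, 0, 0, 0, 1],
  [0.006, -0.034, 0, 0, 0, 0, 1],
  [0.006, -0.034, 0, 0, 0, 0, 1],
  [0.004, -0.025, 0, 0, 0, 0, 1],
  [0, 0, 0, 0, 0, 0, 1],
])

```text
time_s: 48.62
tool_pos: [542.2, 41.2, 215.8]
orientation: [[-1.0, -0.009, 0.015], [-0.009, 1.0, 0.004], [-0.015, 0.004, -1.0]]
wrist_force: [0.1, -0.1, -1.8]
grip_width: 28.8
```

Request:
play_rows([
  [0, 0, 0, 0, 0, 0, 1],
  [0, 0, 0, 0, 0, 0, 1],
])

```text
time_s: 48.78
tool_pos: [542.0, 40.1, 218.0]
orientation: [[-1.0, -0.007, 0.017], [-0.007, 1.0, 0.005], [-0.017, 0.004, -1.0]]
wrist_force: [-0.8, -0.4, -2.0]
grip_width: 28.9
```

```bash
python3 go.py 539.6 41.2 112 180
```

```text
t 48.8 tcp [542.   40.1 218. ] yaw -179.6 w 28.9 F [-0.8 -0.4 -2. ] q6 now [-0.01 -1.59]
delta tool mm [  4.2   0.7 105.9] | after turn [  2.4   1.1 106. ] rot deg [0.3 1.  0.4]
```

Request:
play_rows([
  [0.001, 0, 0.01, 0.3, 1, 0.4, 1],
  [0.001, 0, 0.028, 0, 0, 0, 1],
  [0, 0, 0.028, 0, 0.1, 0, 1],
  [0, 0, 0.01, 0, 0, 0, 1],
  [0, 0, 0, 0, 0, 0, 1],
  [0, 0, 0, 0, 0, 0, 1],
])

```text
time_s: 49.28
tool_pos: [541.3, 45.0, 139.8]
orientation: [[-1.0, -0.004, -0.003], [-0.004, 1.0, -0.002], [0.003, -0.002, -1.0]]
wrist_force: [0.1, -0.4, -0.7]
grip_width: 28.8
```

```bash
python3 go.py 539.6 41.2 112 180; python3 -c "
from h import *
snap('wrist','w17.png')"
```

```text
t 49.3 tcp [541.3  45.  139.8] yaw -179.8 w 28.8 F [ 0.1 -0.4 -0.7] q6 now [-0.   -1.58]
delta tool mm [ 1.6 -3.7 27.8] | after turn [ 1.7 -3.8 27.8] rot deg [-0.1 -0.2  0.2]
```

View pics/w17.png

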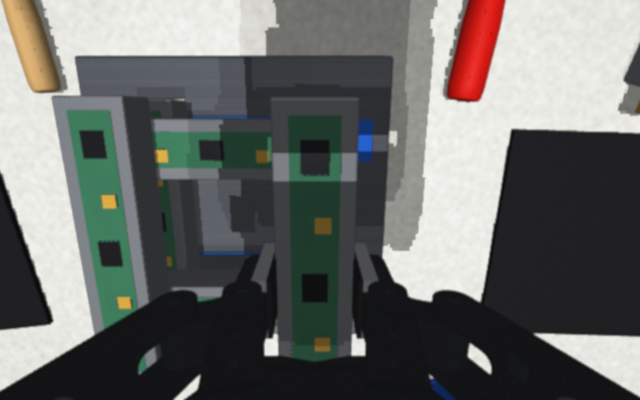

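Request:
play_rows([
  [0, -0.003, 0.007, 0, -0.2, 0.2, 1],
  [0, -0.001, 0.009, 0, 0.1, 0, 1],
  [0, 0, 0.005, 0, 0.1, 0, 1],
  [0, 0, 0, 0, 0, 0, 1],
  [0, 0, 0, 0, 0, 0, 1],
])

```text
time_s: 49.75
tool_pos: [543.3, 40.8, 120.3]
orientation: [[-1.0, -0.0, 0.003], [-0.0, 1.0, -0.002], [-0.003, -0.002, -1.0]]
wrist_force: [-0.3, -0.1, -1.2]
grip_width: 28.8
```

```bash
python3 go.py 539.6 41.2 112 180
```

```text
t 49.8 tcp [543.3  40.8 120.3] yaw -180.0 w 28.8 F [-0.3 -0.1 -1.2] q6 now [-0.01 -1.58]
delta tool mm [3.7 0.4 8.3] | after turn [3.7 0.4 8.3] rot deg [-0.1  0.2  0. ]
```

Request:
play_rows([
  [0.003, 0, 0.003, -0.1, 0.1, 0, 1],
  [0.001, 0, 0.003, 0, 0, 0, 1],
  [0, 0, 0.002, 0, 0, 0, 1],
  [0, 0, 0.001, 0, 0, 0, 1],
  [0, 0, 0, 0, 0, 0, 1],
])

```text
time_s: 50.17
tool_pos: [539.1, 40.7, 111.1]
orientation: [[-1.0, 0.0, 0.002], [0.0, 1.0, 0.0], [-0.002, 0.0, -1.0]]
wrist_force: [-0.4, 0.3, -1.9]
grip_width: 28.9
```

```bash
python3 go.py 539.6 41.2 111.4 180
```

```text
t 50.2 tcp [539.1  40.7 111.1] yaw 180.0 w 28.9 F [-0.4  0.3 -1.9] q6 now [-0.01 -1.58]
delta tool mm [-0.5  0.5 -0.3] | after turn [-0.5  0.5 -0.3] rot deg [ 0.   0.1 -0. ]
```

Request:
play_rows([
  [0, 0, 0.001, 0, 0, 0, 1],
  [0, 0, 0.001, 0, 0, 0, 1],
  [0, 0, 0, 0, 0, 0, 0.45],
  [0, 0, 0, 0, 0, 0, 0.45],
  [0, 0, 0, 0, 0, 0, 0.45],
  [0, 0, -0.02, 0, 0, 0, 0.45],
  [0, 0, -0.035, 0, 0, 0, 0.45],
  [0, 0, -0.035, 0, 0, 0, 0.45],
  [0, 0, -0.035, 0, 0, 0, 0.45],
  [0, 0, -0.035, 0, 0, 0, 0.45],
])

```text
time_s: 51.0
tool_pos: [536.2, 40.7, 270.5]
orientation: [[-1.0, 0.0, -0.01], [0.0, 1.0, 0.0], [0.01, 0.0, -1.0]]
wrist_force: [0.2, 0.8, -0.6]
grip_width: 46.8
```

Request:
play_rows([
  [0, 0, -0.02, 0, 0, 0, 0.45],
  [0.006, 0.034, 0, 0, 0, 0, 0.45],
  [0.006, 0.034, 0, 0, 0, 0, 0.45],
  [0.006, 0.034, 0, 0, 0, 0, 0.45],
  [0.006, 0.034, 0, 0, 0, 0, 0.45],
  [0.006, 0.034, 0, 0, 0, 0, 0.6],
  [0.006, 0.034, 0, 0, 0, 0, 0.7],
  [0.006, 0.034, 0, 0, 0, 0, 0.79],
  [0, 0, 0, 0, 0, 0, 0.79],
  [0, 0, 0, 0, 0, 0, 0.79],
])

```text
time_s: 51.83
tool_pos: [496.2, 289.1, 302.4]
orientation: [[-1.0, 0.004, 0.01], [0.004, 1.0, 0.002], [-0.01, 0.002, -1.0]]
wrist_force: [-0.3, 0.4, -0.2]
grip_width: 17.7
```

```bash
python3 go.py 322 349 175 166; python3 -c "
from h import *
for n in ['wrist','top','scene']:
    p=snap(n,n+'18.png')
    for q in ['lever_pivot','lever_knob','jar_mid']:
        print(n,q,[(round(d['p'],2),np.round(d['position']).tolist(), proj(p,d['position']).round().tolist()[0]) for d in spotter.spot_point(p,q)])
"

```

```text
t 51.8 tcp [496.2 289.1 302.4] yaw 179.8 w 17.7 F [-0.3  0.4 -0.2] q6 now [ 0.45 -1.12]
delta tool mm [175.7  58.9 125.8] | after turn [183.5  16.  127.4] rot deg [ 0.2  0.5 13.8]
wrist lever_pivot [(0.71, [416.0, 320.0, 78.0], [345.0, 91.0])]
wrist lever_knob [(0.58, [373.0, 337.0, 193.0], [388.0, 13.0]), (0.29, [541.0, -52.0, 74.0], [5.0, 212.0])]
wrist jar_mid []
top lever_pivot [(0.56, [419.0, 324.0, 74.0], [227.0, 246.0]), (0.48, [542.0, -47.0, 117.0], [355.0, 199.0])]
top lever_knob [(0.65, [544.0, -46.0, 120.0], [355.0, 199.0])]
top jar_mid [(0.73, [418.0, -332.0, 30.0], [449.0, 241.0])]
scene lever_pivot [(0.62, [416.0, 326.0, 75.0], [385.0, 218.0])]
scene lever_knob [(0.67, [418.0, -330.0, 3.0], [254.0, 163.0]), (0.56, [374.0, 330.0, 185.0], [396.0, 187.0])]
scene jar_mid [(0.57, [416.0, -335.0, 25.0], [253.0, 158.0])]
```

View pics/wrist18.png

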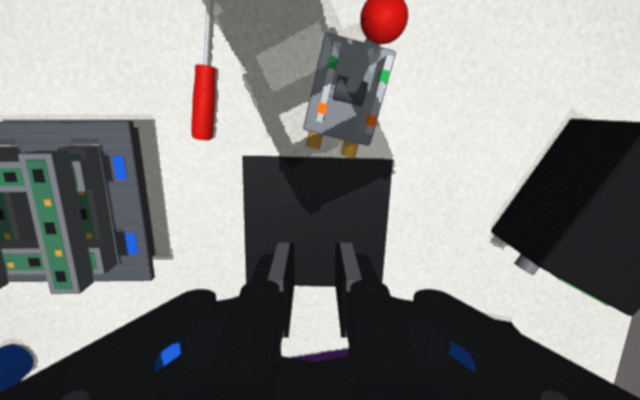

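View pics/scene18.png

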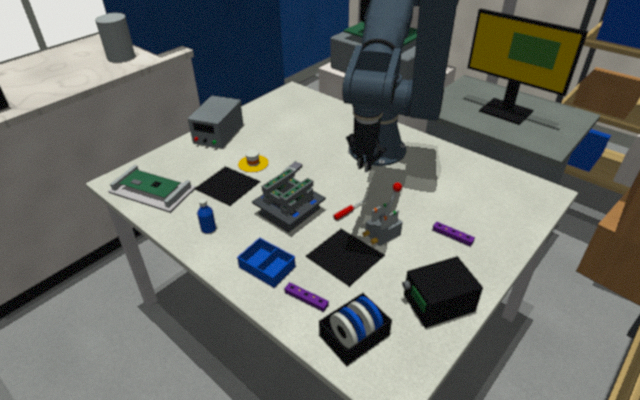

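```bash
cat > lev.py <<'E'
from h import *
from scipy.optimize import least_squares
def red(p,win=None):
    hsv=cv2.cvtColor(p['image'],cv2.COLOR_RGB2HSV)
    m=(((hsv[...,0]<6)|(hsv[...,0]>174))&(hsv[...,1]>170)&(hsv[...,2]>90)).astype(np.uint8)
    if win: 
        z=np.zeros_like(m);z[win[2]:win[3],win[0]:win[1]]=m[win[2]:win[3],win[0]:win[1]];m=z
    n,l,s,c=cv2.connectedComponentsWithStats(m)
    return [(s[i].tolist(),c[i]) for i in range(1,n) if s[i,4]>15]
def tri(obs):
    f=lambda X:np.concatenate([proj(p,X)[0]-uv for p,uv in obs])
    r=least_squares(f,[390,335,185]);return r.x,r.fun
E
python3 - <<'E'
from lev import *
P={n:optics.get_image(n) for n in ['wrist','top','scene']}
for n in P: print(n,red(P[n]))
p=P['wrist']
for z in (90,110): print(z,unproj(p,[[333,62],[322,108],[384,76],[371,121]],z)[:,:2].round(1).tolist())
E
```

```text
wrist [([363, 0, 46, 42, 1604], array([385.21945137,  18.66458853])), ([193, 65, 23, 74, 1459], array([204.43522961, 102.03152844]))]
top [([282, 228, 10, 27, 176], array([286.27272727, 240.73863636]))]
scene [([393, 183, 9, 7, 53], array([396.8490566 , 186.13207547])), ([335, 206, 18, 13, 102], array([343.38235294, 212.06862745]))]
90 [[391.2, 306.0], [433.0, 295.5], [404.0, 354.7], [445.7, 343.8]]
110 [[393.4, 304.9], [432.8, 295.1], [405.5, 350.9], [444.8, 340.6]]
```

```bash
python3 - <<'E'
from lev import *
P={n:optics.get_image(n) for n in ['wrist','scene']}
x,f=tri([(P['wrist'],np.array([385.5,19])),(P['scene'],np.array([397,186.3]))])
print(x,f)
d=np.array([np.cos(np.radians(-14.3)),np.sin(np.radians(-14.3))])
for pv in ([417.5,324.5],):
    r=x[:2]-pv; print('along',r@d,'across',r@[-d[1],d[0]])
print('start tcp',x[:2]-55*d, 'final', np.array([417.5,324.5])+26*d)
E
```

```text
[376.08939952 334.94664664 191.30946199] [ 0.00278654 -0.0022066  -0.01866672  0.00456011]
along -42.70783471968992 across -0.10541250331361475
start tcp [322.79353429 348.53159234] final [442.69440902 318.07802567]
```

Request:
play_rows([
  [0, 0, 0, 0, 0.5, 5, 0.79],
  [0, 0, 0, 0, 0, 5, 0.79],
  [0, 0, 0, 0, 0, 4, 0.79],
  [0.034, 0.003, 0, 0, 0, 0, 0.79],
  [0.034, 0.003, 0, 0, 0, 0, 0.79],
  [0.034, 0.003, 0, 0, 0, 0, 0.79],
  [0.034, 0.003, 0, 0, 0, 0, 0.79],
  [0.034, 0.003, 0, 0, 0, 0, 0.79],
  [0, 0, 0, 0, 0, 0, 0.79],
  [0, 0, 0, 0, 0, 0, 0.79],
])

```text
time_s: 53.52
tool_pos: [330.2, 347.6, 301.8]
orientation: [[-0.965, 0.262, 0.001], [0.262, 0.965, 0.003], [-0.0, 0.003, -1.0]]
wrist_force: [-0.4, -0.3, -0.5]
grip_width: 17.6
```

```bash
python3 go.py 322.8 348.5 177 165.7; python3 - <<'E'
from lev import *
P={n:optics.get_image(n) for n in ['wrist','top','scene']}
for n in P: print(n,red(P[n]))
E
```

```text
t 53.5 tcp [330.2 347.6 301.8] yaw 164.8 w 17.6 F [-0.4 -0.3 -0.5] q6 now [ 0.71 -0.59]
delta tool mm [  7.3  -1.5 124.8] | after turn [  7.3  -1.  124.8] rot deg [ 0.2  0.  -0.9]
wrist [([295, 238, 38, 36, 1033], array([313.99419167, 255.67957406])), ([183, 240, 27, 50, 847], array([195.58559622, 265.52066116]))]
top [([282, 228, 10, 27, 170], array([286.31764706, 240.69411765]))]
scene [([394, 183, 8, 7, 41], array([397.07317073, 185.97560976])), ([335, 206, 18, 13, 99], array([343.36363636, 212.05050505]))]
```

Request:
play_rows([
  [0.005, -0.001, 0.015, 0, 0, -0.9, 0.79],
  [0.003, 0, 0.03, 0, 0, 0, 0.79],
  [0, 0, 0.03, 0, 0.1, 0, 0.79],
  [0, 0, 0.025, 0, 0, 0, 0.79],
  [0, 0, 0.01, 0, 0, 0, 0.79],
  [0, 0, 0, 0, 0, 0, 0.79],
  [0, 0, 0, 0, 0, 0, 0.79],
])

```text
time_s: 54.25
tool_pos: [331.3, 346.7, 187.5]
orientation: [[-0.966, 0.257, 0.002], [0.257, 0.966, 0.005], [-0.001, 0.005, -1.0]]
wrist_force: [0.9, 0.2, -0.0]
grip_width: 18.0
```

```bash
python3 go.py 322.8 348.5 177 165.7; python3 -c "
from h import *
snap('wrist','w19.png')"
```

```text
t 54.2 tcp [331.3 346.7 187.5] yaw 165.1 w 18.0 F [ 0.9  0.2 -0. ] q6 now [ 0.71 -0.6 ]
delta tool mm [ 8.7 -0.6 10.5] | after turn [ 8.7 -0.4 10.5] rot deg [ 0.3  0.  -0.6]
```

View pics/w19.png

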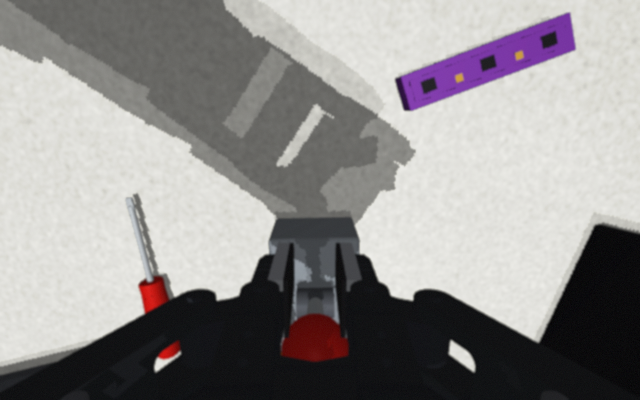

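Request:
play_rows([
  [0, 0, 0.008, 0.3, 0, -0.6, 0.79],
  [-0.005, 0, 0.003, 0, 0, 0, 0.79],
  [-0.01, 0, 0, 0, 0, 0, 0.79],
  [-0.012, 0, 0, 0, 0, 0, 0.79],
  [-0.012, 0, 0, 0, 0, 0, 0.79],
  [-0.012, 0, 0, 0, 0, 0, 0.79],
])

```text
time_s: 54.8
tool_pos: [385.7, 334.0, 179.2]
orientation: [[-0.969, 0.245, 0.004], [0.245, 0.969, 0.002], [-0.003, 0.003, -1.0]]
wrist_force: [-2.6, 0.2, 1.9]
grip_width: 17.8
```

```bash
python3 go.py 442.7 318.1 178 165.7; python3 - <<'E'
from lev import *
P={n:optics.get_image(n) for n in ['scene']}
for n in P: print(n,red(P[n]))
E
```

```text
t 54.8 tcp [385.7 334.  179.2] yaw 165.8 w 17.8 F [-2.6  0.2  1.9] q6 now [ 0.62 -0.7 ]
delta tool mm [-59.2  -1.4   1.4] | after turn [-59.2  -1.3   1.2] rot deg [0.2 0.2 0.1]
scene [([387, 187, 6, 5, 21], array([389.33333333, 189.33333333])), ([335, 206, 18, 13, 100], array([343.54, 211.99]))]
```

Request:
play_rows([
  [-0.014, 0, 0, 0, 0, 0, 0.79],
  [-0.014, 0, 0, 0, 0, 0, 0.79],
  [-0.012, 0, 0, 0, 0, 0, 0.79],
  [-0.008, 0, 0, 0, 0, 0, 0.79],
])

```text
time_s: 55.18
tool_pos: [436.9, 320.3, 179.6]
orientation: [[-0.969, 0.248, 0.002], [0.248, 0.969, 0.003], [-0.002, 0.003, -1.0]]
wrist_force: [0.2, 0.7, 0.3]
grip_width: 18.1
```

```bash
python3 go.py 442.7 318.1 178 165.7
```

```text
t 55.2 tcp [436.9 320.3 179.6] yaw 165.6 w 18.1 F [0.2 0.7 0.3] q6 now [ 0.55 -0.77]
delta tool mm [-6.1 -0.7  1.6] | after turn [-6.1 -0.7  1.6] rot deg [ 0.2  0.1 -0.1]
```

Request:
play_rows([
  [-0.004, 0, 0, 0, 0, 0, 0.79],
  [-0.003, 0, 0, 0, 0, 0, 0.79],
  [0, 0, 0, 0, 0, 0, 0.79],
])

```text
time_s: 55.43
tool_pos: [442.2, 318.8, 179.1]
orientation: [[-0.968, 0.251, -0.007], [0.251, 0.968, 0.004], [0.008, 0.002, -1.0]]
wrist_force: [-5.7, 3.1, 4.6]
grip_width: 18.2
```

```bash
python3 go.py 442.7 318.1 178 165.7; python3 -c "
from h import *
snap('wrist','w20.png');snap('scene','s20.png')"
```

```text
t 55.4 tcp [442.2 318.8 179.1] yaw 165.5 w 18.2 F [-5.7  3.1  4.6] q6 now [ 0.54 -0.79]
delta tool mm [-0.7 -0.5  1.1] | after turn [-0.7 -0.5  1.1] rot deg [ 0.1 -0.4 -0.2]
```

View pics/w20.png

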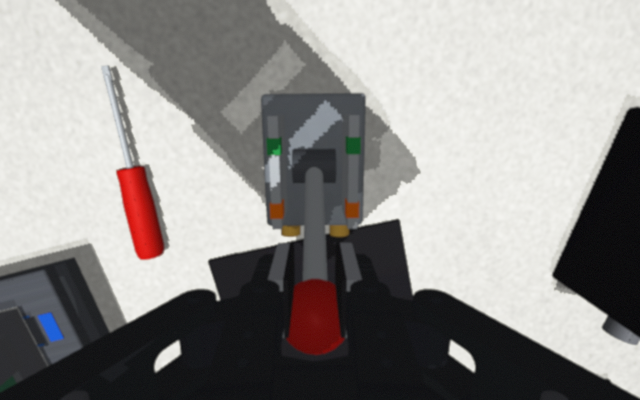

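Request:
play_rows([
  [0.012, 0, 0, 0, 0, 0, 0.79],
  [0.02, 0, 0, 0, 0, 0, 0.79],
  [0.03, 0, 0, 0, 0, 0, 0.79],
  [0.03, 0, -0.01, 0, 0, 0, 0.79],
  [0.02, 0, -0.03, 0, 0, 0, 0.79],
  [0, 0, -0.035, 0, 0, 0, 0.79],
  [0, 0, -0.035, 0, 0, 0, 0.79],
  [0, 0, -0.02, 0, 0, 0, 0.79],
  [0, 0, 0, 0, 0, 0, 0.79],
  [0, 0, 0, 0, 0, 0, 0.79],
])

```text
time_s: 56.37
tool_pos: [323.9, 347.3, 314.1]
orientation: [[-0.969, 0.249, -0.005], [0.249, 0.969, 0.003], [0.005, 0.002, -1.0]]
wrist_force: [-0.9, 0.3, -0.3]
grip_width: 17.8
```

```bash
python3 go.py 322.8 348.5 300 165.7; python3 - <<'E'
from lev import *
P={n:snap(n,n+'21.png') for n in ['wrist','top','scene']}
for n in P: print(n,red(P[n]))
for n in ['top','scene']:
    p=P[n]
    for q in ['jar_mid','mat_mid','rinse_mid','driver_grip','brush_grip','bin_in','lever_knob']:
        print(n,q,[(round(d['p'],2),np.round(d['position']).tolist()) for d in spotter.spot_point(p,q)][:2])
for f,(a,b,c,d) in {'top21':(100,280,190,480),'scene21':(120,290,150,440)}.items():
    cv2.imwrite(f'pics/{f}z.png',cv2.resize(cv2.imread(f'pics/{f}.png')[a:b,c:d],None,fx=2.7,fy=2.7,interpolation=2))
E
```

```text
t 56.4 tcp [323.9 347.3 314.1] yaw 165.6 w 17.8 F [-0.9  0.3 -0.3] q6 now [ 0.72 -0.6 ]
delta tool mm [ 1.3  0.9 14.1] | after turn [ 1.3  0.9 14.1] rot deg [ 0.1 -0.3 -0.1]
wrist [([187, 241, 26, 49, 818], array([199.32273839, 266.07334963])), ([299, 336, 35, 26, 742], array([316.02560647, 349.07681941]))]
top [([219, 224, 9, 10, 70], array([223.07142857, 228.3       ])), ([282, 228, 10, 27, 169], array([286.31952663, 240.84023669]))]
scene [([372, 195, 7, 7, 44], array([374.93181818, 197.95454545])), ([335, 206, 18, 13, 101], array([343.31683168, 212.07920792]))]
top jar_mid [(0.58, [396.0, -311.0, 29.0])]
top mat_mid [(0.58, [417.0, -334.0, 5.0]), (0.42, [397.0, -306.0, 28.0])]
top rinse_mid [(0.65, [792.0, -157.0, 63.0])]
top driver_grip [(0.85, [418.0, 159.0, 9.0])]
top brush_grip [(0.88, [415.0, -161.0, 13.0])]
top bin_in [(0.68, [782.0, 132.0, 3.0]), (0.28, [465.0, 316.0, 183.0])]
top lever_knob []
scene jar_mid [(0.68, [398.0, -310.0, 27.0])]
scene mat_mid [(0.74, [420.0, -335.0, 2.0]), (0.4, [543.0, -49.0, 120.0])]
scene rinse_mid [(0.81, [790.0, -161.0, 59.0])]
scene driver_grip [(0.45, [419.0, 162.0, 16.0]), (0.23, [786.0, 135.0, 3.0])]
scene brush_grip []
scene bin_in [(0.58, [786.0, 130.0, 3.0])]
scene lever_knob [(0.68, [465.0, 310.0, 179.0]), (0.49, [398.0, -310.0, 22.0])]
```

View pics/top21z.png

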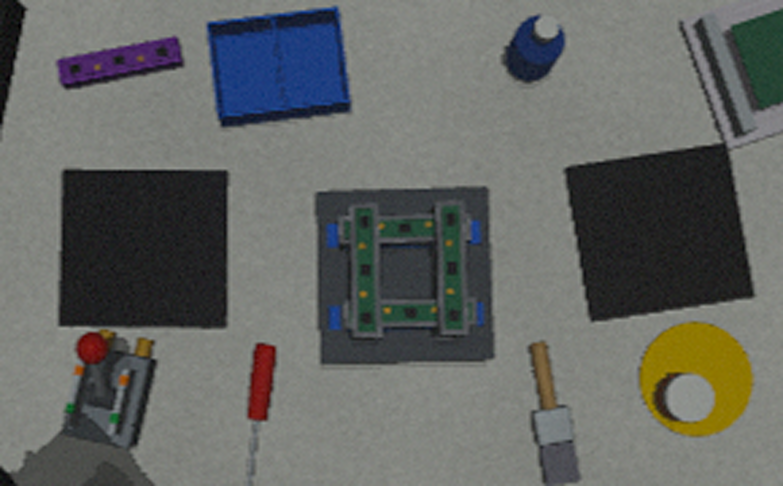

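View pics/scene21z.png

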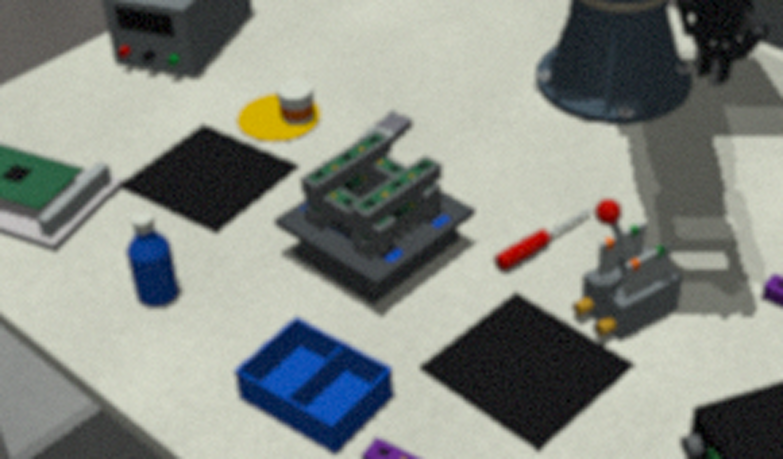

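View pics/wrist21.png

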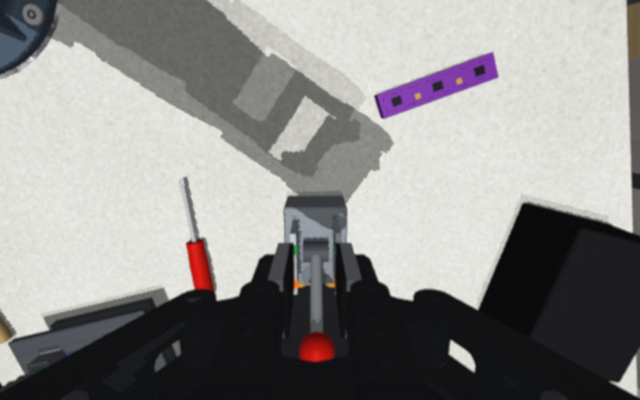

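Request:
play_rows([
  [-0.0117, -0.031, 0, 0, 0, 0, 0.5],
  [-0.0117, -0.031, 0, 0, 0, 0, 0],
  [-0.0117, -0.031, 0, 0, 0, 0, 0],
  [-0.0117, -0.031, 0, 0, 0, 0, 0],
  [-0.0117, -0.031, 0, 0, 0, 0, 0],
  [-0.0117, -0.031, 0, 0, 0, 0, 0],
  [-0.0117, -0.031, 0, 0, 0, 0, 0],
  [-0.0117, -0.031, 0, 0, 0, 0, 0],
  [-0.0117, -0.031, 0, 0, 0, 0, 0],
  [-0.0117, -0.031, 0, 0, 0, 0, 0],
])

```text
time_s: 58.05
tool_pos: [360.2, 8.9, 312.8]
orientation: [[-0.971, 0.239, -0.003], [0.239, 0.971, 0.003], [0.003, 0.002, -1.0]]
wrist_force: [1.9, 0.5, -0.1]
grip_width: 85.3
```

```bash
python3 go.py 397 -310 250 165.7
```

```text
t 58.0 tcp [360.2   8.9 312.8] yaw 166.1 w 85.3 F [ 1.9  0.5 -0.1] q6 now [-0.11 -1.44]
delta tool mm [-112.3 -300.9   61.8] | after turn [-114.4 -299.9   62.8] rot deg [ 0.1 -0.2  0.4]
```

Request:
play_rows([
  [-0.0117, -0.031, 0.006, 0, 0, 0, 0],
  [-0.0117, -0.031, 0.006, 0, 0, 0, 0],
  [-0.0117, -0.031, 0.006, 0, 0, 0, 0],
  [-0.0117, -0.031, 0.006, 0, 0, 0, 0],
  [-0.0117, -0.031, 0.006, 0, 0, 0, 0],
  [-0.0117, -0.031, 0.006, 0, 0, 0, 0],
  [-0.0117, -0.031, 0.006, 0, 0, 0, 0],
  [-0.0117, -0.031, 0.006, 0, 0, 0, 0],
  [0, 0, 0.006, 0, 0, 0, 0],
  [0, 0, 0, 0, 0, 0, 0],
])

```text
time_s: 58.88
tool_pos: [390.3, -274.5, 257.3]
orientation: [[-0.969, 0.246, 0.004], [0.246, 0.969, 0.0], [-0.004, 0.001, -1.0]]
wrist_force: [-0.3, 1.4, -0.0]
grip_width: 85.6
```

```bash
python3 go.py 397 -310 40 165.7; python3 - <<'E'
from lev import *
p=snap('wrist','w22.png')
print([(d['p'],np.round(d['position'],1)) for d in spotter.spot_point(p,'jar_mid')])
E
```

```text
t 58.9 tcp [ 390.3 -274.5  257.3] yaw 165.8 w 85.6 F [-0.3  1.4 -0. ] q6 now [-0.71 -2.04]
delta tool mm [-14.4 -33.  217.3] | after turn [-15.3 -32.7 217.3] rot deg [0.1 0.2 0.1]
[(0.55, array([ 398.3, -313.2,   30.3]))]
```

View pics/w22.png

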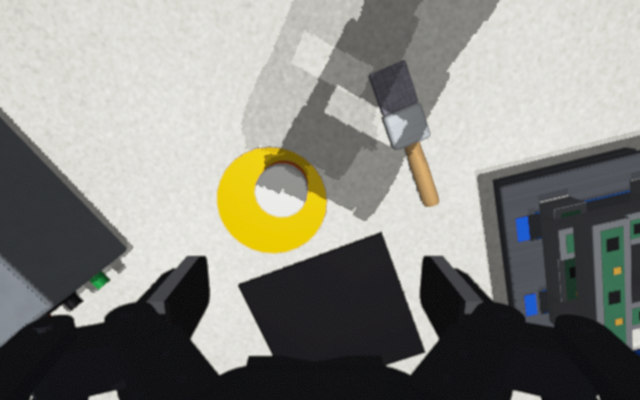

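```bash
python3 - <<'E'
from lev import *
p=optics.get_image('wrist')
print(unproj(p,[[281,190],[255,190],[307,190]],53).round(1)); print(unproj(p,[[272,200]],3).round(1))
E
```

```text
[[ 397.6 -310.8   53. ]
 [ 391.1 -336.4   53. ]
 [ 404.1 -285.2   53. ]]
[[ 416.8 -331.9    3. ]]
```

Request:
play_rows([
  [-0.008, -0.018, 0.01, 0, 0, 0, 0],
  [-0.006, -0.015, 0.03, 0, 0.1, 0, 0],
  [0, 0, 0.034, 0, 0.1, 0, 0],
  [0, 0, 0.034, 0, 0, 0, 0],
  [0, 0, 0.02, 0, 0, 0, 0],
  [0, 0, 0, 0, 0, 0, 0],
  [0, 0, 0, 0, 0, 0, 0],
])

```text
time_s: 59.62
tool_pos: [401.8, -305.8, 133.7]
orientation: [[-0.972, 0.235, 0.012], [0.235, 0.972, -0.008], [-0.013, -0.005, -1.0]]
wrist_force: [0.5, -0.5, 0.4]
grip_width: 85.5
```

```bash
python3 go.py 397 -311 25 165.7
```

```text
t 59.6 tcp [ 401.8 -305.8  133.7] yaw 166.4 w 85.5 F [ 0.5 -0.5  0.4] q6 now [-0.74 -2.08]
delta tool mm [  4.9  -5.6 108.7] | after turn [  3.3  -6.2 108.7] rot deg [-0.3  0.8  0.7]
```

Request:
play_rows([
  [0.002, -0.005, 0.01, -0.3, 0.8, 0.7, 0],
  [0.001, -0.001, 0.025, 0, 0.1, 0, 0],
  [0, 0, 0.025, 0, 0.1, 0, 0],
  [0, 0, 0.01, 0, 0, 0, 0],
  [0, 0, 0, 0, 0, 0, 0],
  [0, 0, 0, 0, 0, 0, 0],
])

```text
time_s: 60.12
tool_pos: [401.6, -314.0, 69.2]
orientation: [[-0.969, 0.246, 0.004], [0.246, 0.969, -0.007], [-0.005, -0.006, -1.0]]
wrist_force: [0.5, -0.0, -0.4]
grip_width: 85.4
```

```bash
python3 go.py 397.5 -311 24 165.7
```

```text
t 60.1 tcp [ 401.6 -314.    69.2] yaw 165.7 w 85.4 F [ 0.5 -0.  -0.4] q6 now [-0.75 -2.07]
delta tool mm [ 5.   2.1 45.2] | after turn [ 4.7  1.8 45.2] rot deg [-0.3  0.3  0. ]
```

Request:
play_rows([
  [0.003, 0.001, 0.008, -0.3, 0.3, 0, 0],
  [0.001, 0.001, 0.013, 0, 0.1, 0, 0],
  [0, 0, 0.012, 0, 0.1, 0, 0],
  [0, 0, 0.006, 0, 0, 0, 0],
  [0, 0, 0, 0, 0, 0, 0],
  [0, 0, 0, 0, 0, 0, 0],
])

```text
time_s: 60.62
tool_pos: [400.2, -313.0, 32.5]
orientation: [[-0.969, 0.247, 0.001], [0.247, 0.969, -0.003], [-0.002, -0.003, -1.0]]
wrist_force: [-0.3, 0.2, 0.2]
grip_width: 85.6
```

```bash
python3 go.py 397.5 -311 24 165.7
```

```text
t 60.6 tcp [ 400.2 -313.    32.5] yaw 165.7 w 85.6 F [-0.3  0.2  0.2] q6 now [-0.75 -2.07]
delta tool mm [3.1 1.4 8.5] | after turn [3.1 1.3 8.5] rot deg [-0.2  0.1  0. ]
```

Request:
play_rows([
  [0.003, 0.001, 0.006, 0, 0, 0, 0],
  [0, 0, 0.001, 0, 0, 0, 0],
  [0, 0, 0, 0, 0, 0, 1],
  [0, 0, 0, 0, 0, 0, 1],
  [0, 0, 0, 0, 0, 0, 1],
  [0, 0, 0, 0, 0, 0, 1],
  [0, 0, 0, 0, 0, 0, 1],
])

```text
time_s: 61.2
tool_pos: [397.9, -311.8, 26.7]
orientation: [[-0.969, 0.247, 0.003], [0.247, 0.969, -0.005], [-0.004, -0.004, -1.0]]
wrist_force: [0.4, 0.3, -1.0]
grip_width: 51.7
```

Request:
play_rows([
  [0, 0, -0.008, 0, 0, 0, 1],
  [0, 0, -0.01, 0, 0, 0, 1],
  [-0.01, -0.006, 0, 0, 0, 0, 1],
  [-0.01, -0.006, 0, 0, 0, 0, 1],
  [-0.004, -0.003, 0, 0, 0, 0, 1],
  [0, 0, 0, 0, 0, 0, 1],
  [0, 0, 0, 0, 0, 0, 1],
])

```text
time_s: 61.78
tool_pos: [418.0, -332.8, 49.7]
orientation: [[-0.969, 0.246, 0.004], [0.246, 0.969, -0.006], [-0.005, -0.005, -1.0]]
wrist_force: [0.7, -0.1, -1.5]
grip_width: 51.7
```

```bash
python3 go.py 418 -332.5 26 165.7
```

```text
t 61.8 tcp [ 418.  -332.8   49.7] yaw 165.7 w 51.7 F [ 0.7 -0.1 -1.5] q6 now [-0.76 -2.08]
delta tool mm [ 0.2  0.4 23.7] | after turn [ 0.1  0.2 23.7] rot deg [-0.3  0.3  0. ]
```

Request:
play_rows([
  [0, 0, 0.006, -0.3, 0.3, 0, 1],
  [0, 0, 0.006, 0, 0, 0, 1],
  [0, 0, 0.005, 0, 0, 0, 1],
  [0, 0, 0.002, 0, 0, 0, 1],
  [0, 0, 0, 0, 0, 0, 1],
])

```text
time_s: 62.2
tool_pos: [416.5, -331.2, 28.4]
orientation: [[-0.969, 0.246, -0.002], [0.246, 0.969, 0.003], [0.003, 0.002, -1.0]]
wrist_force: [0.6, -0.2, -1.6]
grip_width: 52.2
```

```bash
python3 go.py 418 -332.5 26 165.7
```

```text
t 62.2 tcp [ 416.5 -331.2   28.4] yaw 165.7 w 52.2 F [ 0.6 -0.2 -1.6] q6 now [-0.76 -2.08]
delta tool mm [-1.8 -0.9  2.4] | after turn [-1.8 -0.9  2.4] rot deg [ 0.1 -0.2  0. ]
```

Request:
play_rows([
  [0, 0, 0.002, 0, 0, 0, 1],
  [0, 0, 0.001, 0, 0, 0, 1],
  [0, 0, 0, 0, 0, 0, 1],
  [0, 0, 0, 0, 0, 0, 0.3],
  [0, 0, 0, 0, 0, 0, 0],
  [0, 0, 0, 0, 0, 0, 0],
  [0, 0, 0, 0, 0, 0, 0],
])

```text
time_s: 62.78
tool_pos: [416.9, -331.5, 27.3]
orientation: [[-0.969, 0.246, -0.002], [0.246, 0.969, 0.002], [0.002, 0.002, -1.0]]
wrist_force: [0.3, -0.1, 0.9]
grip_width: 85.6
```

Request:
play_rows([
  [0, 0, -0.015, 0, 0, 0, 0],
  [0, 0, -0.035, 0, 0, 0, 0],
  [0, 0, -0.035, 0, 0, 0, 0],
  [0, 0, -0.035, 0, 0, 0, 0],
  [0, 0, -0.035, 0, 0, 0, 0],
  [0.03, 0.02, -0.02, 0, 0, 0, 0],
  [0.03, 0.02, 0, 0, 0, 0, 0],
  [0.02, 0.03, 0, 0, 0, 0, 0],
  [0, 0, 0, 0, 0, 0, 0],
  [0, 0, 0, 0, 0, 0, 0],
])

```text
time_s: 63.62
tool_pos: [354.5, -241.9, 209.9]
orientation: [[-0.969, 0.247, -0.001], [0.247, 0.969, 0.002], [0.002, 0.002, -1.0]]
wrist_force: [0.4, -0.7, 0.2]
grip_width: 85.4
```

```bash
python3 - <<'E'
from lev import *
P={n:snap(n,n+'23.png') for n in ['top','scene']}
for n in P: print(n,red(P[n]))
for n in ['top','scene']:
    p=P[n]
    for q in ['jar_mid','mat_mid','lever_knob']:
        print(n,q,[(round(d['p'],2),np.round(d['position']).tolist()) for d in spotter.spot_point(p,q)][:2])
p=P['top']
from meas import carriers
for o in carriers(p,132): print(o)
x,f=tri([(p,np.array([223.1,228.3])),(P['scene'],np.array([374.9,198]))]);print(x,f)
cv2.imwrite('pics/top23z.png',cv2.resize(cv2.imread('pics/top23.png')[100:280,190:480],None,fx=2.7,fy=2.7,interpolation=2))
print(arm.read_state()['wrist_force'],arm.read_state()['tool_pos'])
E
```

```text
top [([219, 224, 10, 10, 78], array([223.12820513, 228.38461538])), ([282, 228, 10, 27, 174], array([286.2816092 , 240.67241379]))]
scene [([371, 195, 8, 7, 44], array([374.79545455, 197.88636364])), ([335, 206, 18, 13, 99], array([343.50505051, 211.97979798]))]
top jar_mid [(0.61, [418.0, -330.0, 29.0])]
top mat_mid [(0.89, [417.0, -332.0, 6.0]), (0.51, [779.0, 132.0, 3.0])]
top lever_knob [(0.64, [465.0, 316.0, 186.0])]
scene jar_mid [(0.62, [415.0, -330.0, 27.0])]
scene mat_mid [(0.73, [418.0, -336.0, 2.0])]
scene lever_knob [(0.49, [465.0, 313.0, 181.0])]
(777.1, -463.5, 207.1, 92.6, -73.6, [499, 114])
(623.3, 573.8, 72.2, 15.5, 56.4, [137, 176])
(542.7, -5.4, 126.8, 126.1, 40.2, [341, 199])
(321.8, -259.3, 76.0, 30.8, -32.9, [435, 278])
(272.5, -216.7, 29.2, 20.3, -38.9, [421, 295])
(212.7, -223.8, 43.8, 27.1, -80.3, [422, 316])
(148.2, 139.4, 40.4, 31.2, 47.4, [293, 344])
(102.9, 107.8, 93.2, 53.9, 3.5, [305, 362])
(130.8, 2.7, 78.4, 38.5, -84.8, [341, 349])
(96.6, 181.1, 72.5, 34.1, -16.6, [275, 366])
(61.6, -131.6, 41.9, 18.4, -37.2, [393, 375])
[466.43088542 312.77792779 187.11671768] [-0.0888163   0.07578345 -0.13940084  0.01424088]
[0.27852656 0.11772088 0.02775778] [ 354.87737967 -242.78247142  209.07425167]
```

View pics/top23z.png

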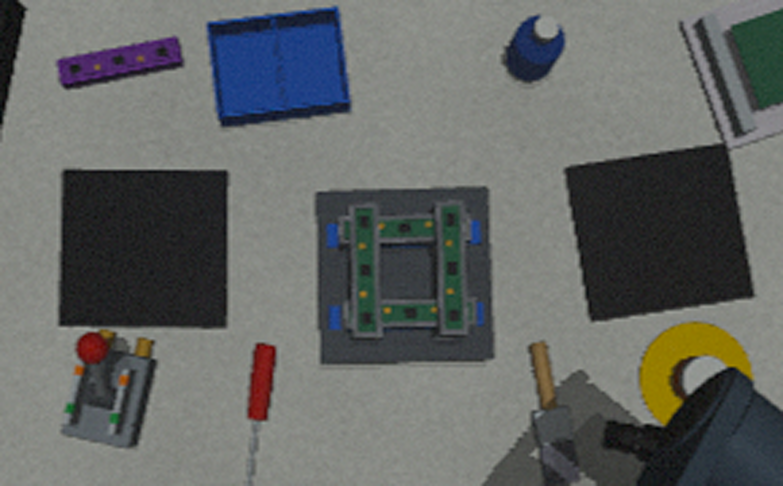

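View pics/scene23.png

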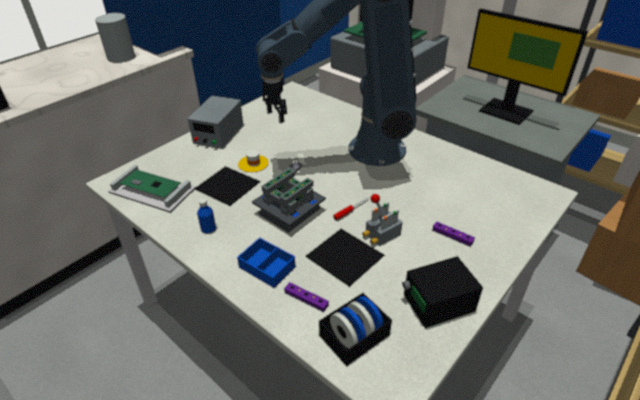

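```bash
python3 -c "
from plant import close_job
print(close_job())"
```

```text
the job is handed in; nothing more can be done
None
```

The job is done and handed in at about 64 s of the 210 s allowed; no verdict was reported.

- **Jar:** I moved it to the mat first. By the time the lever was pushed it had been knocked about 31 mm off the mat's centre, so I picked it up and put it back. The last two networks' readings place it at (418, -330) and (415, -330) mm, against a mat centre of about (418, -333), and it stands upright in the picture.
- **Tower:** All six carriers are stacked in three crosswise layers. I let go of each one within about 1 mm of its target position. The last top and scene pictures show the tower square on the deck and standing.
- **Lever:** I pushed it past the detent to the end stop, where the wrist force read about 6 N sideways. After backing off, the knob measured about 50 mm ahead of the pivot, which corresponds to an angle of about 0.85 rad. It was still there in the last pictures.
- **Bystanders:** The bottle, screwdriver, brush and bin were within about 5 mm of their starting readings (measurement noise) after the lever push. The scene view missed the brush in that check, but the top view found it. I did not measure them again after putting the jar back; the last top picture showed them unmoved, with the brush partly behind the arm.
- **Measurements that disagreed:** The network missed the knob in some views or confused it with the tower or the mat. I used my own two-camera triangulation for it, which came out 2 to 4 mm too high. In the last top picture the arm partly covers the jar.

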